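# Dial the code on a worn instrument-case lock

## Robot

A 6-joint arm with a two-finger parallel gripper is mounted at the origin on the work surface. World frame = base frame: x ahead of the robot, y to its left, z up, the work surface at z = 0. Lengths are in m, angles in degrees, forces in N, time in s.
With the tool pointing down it reaches from about 0.3 to 0.75 m from the base axis. Payload 8.5 kg.
Tool frame: the origin (TCP) lies midway between the tips of the shut fingers; the grasp point (between the pads) lies 19 mm behind it; y points along the fingers, x is the direction in which the jaws open and shut, and the axes are right-handed (so a half turn about y gives the same grasp; the last joint's range is limited). The gripper opens to 85 mm and grips with 20 to 120 N. Pads are 22 mm wide; open, the fingers measure 114 mm over their backs; the gripper's body (76 mm by 85 mm) begins 54 mm behind the grasp point. The pads swing forward as they close: fully open they stand 13 mm farther back than shut.
Start: joints at [-12.336, 21.807, 74.336, -0, 83.858, -12.336], TCP at [0.55, 0, 0.21] pointing down, gripper open.
Joint ranges: [-178.18, 178.18], [-50.72, 133.34], [12.68, 142.11], [-81.47, 261.47], [9.98, 163.14], [-165.26, 165.26]. Speed limits (degrees/s): [136.94, 136.94, 180, 180, 180, 180].

## Interface

Orientations are given as a 3x3 rotation matrix whose columns are the frame's x, y, z axes.
In Python, from rig import env gives the robot as it stands.
- The arm moves only by the tool carry_out, never from a script. Its argument "plan" is a list of rows, each a list of 3 entries, a list of its own where there are three numbers: the shift along the tool's x, y, z in m, then the turn, a rotation vector about the tool's x, y, z in degrees, then the finger opening in m, from 0 to 0.0854. In form: [[[dx, dy, dz], [ax, ay, az], jaw], ...]. A call has 1 to 8 rows; each row shifts and turns the commanded pose from where the row before left it, along the tool's axes as they then stand; what a row does not reach is not made up. A row lasts 1/8 s, in which the tool goes at most 62.5 mm and 10.7 degrees, less where a joint would pass 70% of its speed; a pose out of reach is approached as far as the arm can. A call is refused whole if a number of a shift passes 0.0625 or a number of a turn 10.7, either way. A call with a gripper value outside its range is refused whole. The fingers move at their own pace and stop on an object; "force" is the grip in N (left out, the last holds). Time passes only in rows, so rows that do not move let the fingers close. It gives the time, the measured TCP pose, the force and the opening at its end, in the units of the state.
- env.observe(): the state, without advancing time (a new reading comes with each control period).
- env.get_image(name): name is "scene" or "side" or "wrist"; returns a dict with "image" (480x640x3 uint8, red, green, blue), "vfov" (degrees; the focal length in pixels is half the picture's height over the tangent of half this angle, whatever the lens; pixels are square), "cx", "cy" (the principal point, pixels), "rvec" (rotation vector, rad) and "tvec" (3), from world to camera coordinates, as OpenCV has them; the wrist camera has in their place "tool_from_camera" (4x4, takes a point from camera to tool coordinates, whose origin is the TCP and whose axes are the tool frame's). Camera axes: x right, y down, z forward; pixel columns grow to the right and rows downward; lengths in m; the calibration is good to about 2 mm. A picture is of the moment at which its call begins: read the wrist's pose just before it. There is no depth.
- env.close_job(): hands the job in, once; it reports no verdict.
Trained networks look in a picture, given as the dict that the camera call returned (one of the last four; its "shot" number tells which), for a name from the list of things; names that differ only in an ending like _2 or _b are one class to them, and where a whole thing is asked for, a point or a joint stands for the part that bears it (a point fixed in the world has none). Each returns a list of dicts, best first, with "conf" (0 to 1); they miss things now and then, are a little off and sometimes report something else, mostly with a low value. They report only what shows in the picture. A call takes as long as a camera call.
- env.outline_of(target, picture): "mask" (480x640 bool, what is visible of it) and "pixel" ([row, column] in pixels, amid what is visible of it).
The state is a dict: "time_s": time; "q": joint angles; "qvel": joint speeds; "joint_efforts": joint torques, N m; "position": TCP position; "tool_rot": TCP orientation; "ft_force": force on the tool from outside, world axes, zero at the start; "wrist_torque": the same for the moment, N m; "grip_width": finger opening in m.
Only numpy, scipy, OpenCV 4.12 (cv2) and the standard library are available. Lean on these libraries where they do the work, as an engineer would, in place of code of your own. Each camera call takes 0.05 s, during which the arm holds its last target.

## Task

The grey instrument case is locked by three numbered thumbwheels on its lid. Read from the robot's side, set them to 7-4-2 (the digit uppermost on each wheel counts): the middle wheel already shows 4 and must stay so, so roll the left one to 7 and the right one to 2 with light, steady pressure on their worn, sprung rims, then push the dark catch beside the wheels gently all the way to its far end, away from the robot. Leave everything else as it stands and let go.

Things in the scene. Friction and masses are not known exactly. Their poses are not given: they have to be found in the camera images.
- case: closed grey case, 220 (x) x 320 (y) x 80 mm high, fixed. Origin: centre of its underside; x points from the robot side to the hinge side, y left as seen from the robot, z up. Mid-lid is the lock: aluminium housing 74 (x) x 112 (y) mm, top 102 mm above the table, three wheels rising from it. 3 mm dark ridges between the wheels mark the index line (x = 0), to be read from straight above
- axle_left: left wheel, at y = +30 mm on the case: white, 44 mm across, 14 mm wide, black digits 0 to 9 on the rim (feet towards the robot), turning about an axle along the case's y. Origin: axle centre, 98 mm above the table unpressed; the rim stands 15 to 21 mm above the housing. Roll it by pressing on its top and dragging: below about 6 N it may slip, above 15 N it is damaged
- axle_middle: middle wheel, at y = 0 on the case, like the left one; it starts on 4. All three wheels are worn: the rim runs out of true by 2.5 mm either way, so the height of the top changes as the wheel rolls (lowest 19.5, highest 24.5 mm above the axle). All axles are sprung: they give way downwards 1 mm for every 6 N of pressure, 5 mm at most. None bears over 15 N
- axle_right: right wheel, at y = -30 mm on the case, 30 mm from the middle one; same sizes, wear, spring and limits as the left one. Origin: axle centre
- wheel_left (a joint): turn of the left wheel, rad; starts between digits 3.4 and 5. Digit k is on top, on the index line, at k x 0.6283 (digit 0 at 0, digit 9 at 5.655; stops 0.25 rad beyond both). Grows as the wheel's top is rolled away from the robot (to the case's +x), which brings higher digits up from the robot side. Friction 0.065 N m, no clicks: it stays where it is left
- wheel_middle (a joint): turn of the middle wheel, rad; starts on 4. Digit k is on top, on the index line, at k x 0.6283 (digit 0 at 0, digit 9 at 5.655; stops 0.25 rad beyond both). Grows as the wheel's top is rolled away from the robot (to the case's +x), which brings higher digits up from the robot side. Friction 0.065 N m, no clicks: it stays where it is left
- wheel_right (a joint): turn of the right wheel, rad; starts between digits 4 and 5.6. Digit k is on top, on the index line, at k x 0.6283 (digit 0 at 0, digit 9 at 5.655; stops 0.25 rad beyond both). Grows as the wheel's top is rolled away from the robot (to the case's +x), which brings higher digits up from the robot side. Friction 0.065 N m, no clicks: it stays where it is left
- catch: dark steel sliding catch on the lid, right of the wheels at y = -90 mm on the case: upright tab 12 (x) x 20 (y) x 22 mm high. Origin: centre of its underside, 84.5 mm above the table. Slides along the case's x from -12.5 mm (locked; may start up to 3 mm further) to a stop at +12.5 mm (open) against 2.5 N of friction; stays where left. Over 20 N bends it
- model_a: bystander: plaster tooth-arch model, 52 mm across, 20 mm high, standing loose on the left end of the lid. Origin: centre of its underside
- cup: bystander: small white mixing cup, 34 mm across, 28 mm high, standing loose on the left end of the lid nearer the robot. Origin: centre of its underside
- model_b: bystander: a second tooth-arch model, on the green tray left of the case. Origin: centre of its underside
- jar: bystander: jar 48 mm across and 60 mm high on the green tray. Origin: centre of its underside
- curing_light: bystander: white pen-shaped curing lamp, about 215 mm long, 25 mm thick, on the table right of the case. Origin: underside near its middle
- parts_box: bystander: open red box, 120 x 160 x 55 mm, on the table right of the case. Origin: centre of its underside

How it is judged (in metres and radians):
On the way, in this order (a step that is already met when the one before it is completed fails the run):
1. with the catch still locked, the three wheels show 7-4-2 (value of joint wheel_left between 4.2382 and 4.5582 rad and value of joint wheel_middle between 2.3533 and 2.6733 rad and value of joint wheel_right between 1.0966 and 1.4166 rad and x of catch in the frame of case below -0.005 m), for 0.2 s.
2. the catch is slid to its far end (value of joint wheel_left between 4.2382 and 4.5582 rad and value of joint wheel_middle between 2.3533 and 2.6733 rad and value of joint wheel_right between 1.0966 and 1.4166 rad and x of catch in the frame of case above 0.0095 m), for 0.2 s.
At the end, for the whole second after the job is handed in: the wheels stand at 7, 4 and 2 (left, middle, right as read from the robot's side), each within 0.16 rad (a quarter of a digit), and the catch is within 3 mm of its open stop; everything released (all of step 2); the robot touches nothing.
It fails at once if the middle wheel is turned more than a quarter of a digit off 4 (not (value of joint wheel_middle between 2.3533 and 2.6733 rad)).
It fails at once if a wheel is pressed with more than 15 N (contact force between any of axle_left, axle_middle, axle_right and anything else above 15 N).
It fails at once if the catch is pushed with more than 20 N (contact force between catch and anything else above 20 N).
It fails at once if a bystander is moved more than 25 mm (distance of any of model_a, cup, model_b, jar, curing_light, parts_box from where it was at the start of the episode above 0.025 m).
It also fails if it takes over 67 s, if anything falls off the work surface, if the arm or the gripper's body presses on something with over 40 N, if the wrist force passes 120 N, or if a joint passes its speed limit or range.

## Working session

There is one attempt and no reset: what is moved stays moved. The work goes in short steps, Python scripts to look and compute and a tool call to move; the robot and the scene stay as the last step left them, time stands still between calls to the robot, and variables do not carry over. Pictures are saved under pics/ and viewed, and the job is handed in when it is done.

Besides the shell and the picture viewer there is one more tool, called after "Call:" as name(argument=value, ...) on one line, values as JSON. carry_out: Moves the arm, as the interface text tells. Its arguments: {"type":"object","properties":{"plan":{"type":"array","items":{"type":"array"}},"force":{"type":"number"}},"required":["plan"]}

```bash
ls; mkdir -p pics
cat > h.py <<'E'
import numpy as np, cv2
from rig import env
def save(p,name,crop=None,scale=1):
    im=p["image"][:,:,::-1]
    if crop: r0,r1,c0,c1=crop; im=im[r0:r1,c0:c1]
    if scale!=1: im=cv2.resize(im,None,fx=scale,fy=scale,interpolation=cv2.INTER_CUBIC)
    cv2.imwrite("pics/"+name,im)
def cam(p,st=None):
    f=240/np.tan(np.radians(p["vfov"])/2)
    K=np.array([[f,0,p["cx"]],[0,f,p["cy"]],[0,0,1]])
    if "rvec" in p:
        R=cv2.Rodrigues(np.array(p["rvec"],float))[0]; t=np.array(p["tvec"],float).ravel()
    else:
        T=np.eye(4);T[:3,:3]=st["tool_rot"];T[:3,3]=st["position"]
        M=np.linalg.inv(T@np.array(p["tool_from_camera"]));R=M[:3,:3];t=M[:3,3]
    return K,R,t
def proj(c,X):
    K,R,t=c; x=K@(R@np.asarray(X,float)+t); return x[1]/x[2],x[0]/x[2]
def plane(c,rc,z):
    K,R,t=c; d=R.T@np.linalg.inv(K)@np.array([rc[1],rc[0],1.]); o=-R.T@t
    return o+d*(z-o[2])/d[2]
E
python3 - <<'E'
from h import *
s=env.observe()
for k,v in s.items(): print(k,np.round(v,4).tolist())
for n in("scene","side","wrist"):
    p=env.get_image(n); save(p,n+"0.png"); print(n,p["vfov"],p["shot"])
    if n=="wrist":print(p["tool_from_camera"])
    c=cam(p,s)
    print("cam pos",-c[1].T@c[2])
    for t in("case","axle_left","axle_middle","axle_right","catch"):
        for o in env.outline_of(t,p)[:1]: print(t,round(o["conf"],2),np.round(o["pixel"],1),o["mask"].sum(),plane(c,o["pixel"],0.1).round(4))
E
```

```text
pics
time_s 0.0
q [-12.3354, 21.8406, 74.3845, -0.0002, 83.8583, -12.3375]
qvel [0.177, -0.0653, -0.0862, -0.0334, 0.0459, -0.0328]
joint_efforts [-0.001, -44.8467, -23.1286, -0.0003, 0.0047, 0.0]
position [0.5497, 0.0001, 0.2091]
tool_rot [[1.0, -0.0014, -0.0], [0.0, 0.0003, 1.0], [-0.0014, -1.0, 0.0003]]
ft_force [-0.8952, -0.0869, 0.523]
wrist_torque [0.001, 0.0252, 0.0217]
grip_width 0.0854
scene 48.87931734745814 1
cam pos [1.6386843  0.23334091 0.91877324]
case 0.61 [267.9 337.7] 8372 [0.6301 0.0901 0.1   ]
axle_left 0.43 [244.6 347.1] 87 [0.5288 0.0975 0.1   ]
axle_middle 0.46 [246.8 341.1] 64 [0.5419 0.0837 0.1   ]
axle_right 0.55 [245.3 328.1] 39 [0.543  0.0495 0.1   ]
catch 0.45 [250.4 302.8] 76 [ 0.5794 -0.0099  0.1   ]
side 54.63357151051654 2
cam pos [0.41177178 0.87477032 0.86928442]
case 0.63 [269.5 295.2] 10062 [0.5237 0.1525 0.1   ]
axle_left 0.51 [255.5 293. ] 132 [0.5334 0.1078 0.1   ]
axle_middle 0.59 [242.5 291.8] 156 [0.5409 0.0636 0.1   ]
catch 0.54 [222.5 288.8] 63 [ 0.5563 -0.0096  0.1   ]
wrist 66.67469295482923 3
[[ 9.99999825e-01  4.15472846e-05  5.90383695e-04 -2.54468830e-04]
 [-5.49265787e-04 -3.06365675e-01  9.51913742e-01 -1.64306685e-01]
 [ 2.20422731e-04 -9.51913899e-01 -3.06365599e-01  7.73963659e-02]
 [ 0.00000000e+00  0.00000000e+00  0.00000000e+00  1.00000000e+00]]
cam pos [0.54965303 0.0774169  0.37344794]
case 0.65 [142.4 307.6] 86172 [0.5425 0.0637 0.1   ]
axle_left 0.86 [ 76.4 292.9] 1590 [0.5328 0.1076 0.1   ]
axle_middle 0.79 [122.6 310.8] 1320 [0.5449 0.0774 0.1   ]
axle_right 0.62 [160.9 321.1] 1248 [0.5524 0.0505 0.1   ]
catch 0.82 [237.7 315.5] 807 [ 0.5482 -0.0088  0.1   ]
```

View pics/scene0.png

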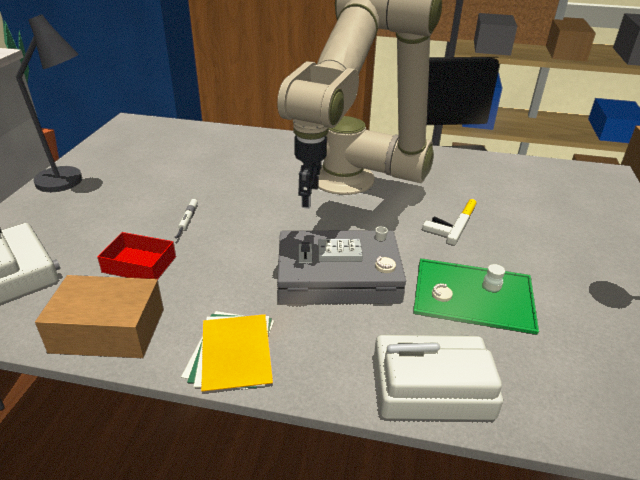

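View pics/side0.png

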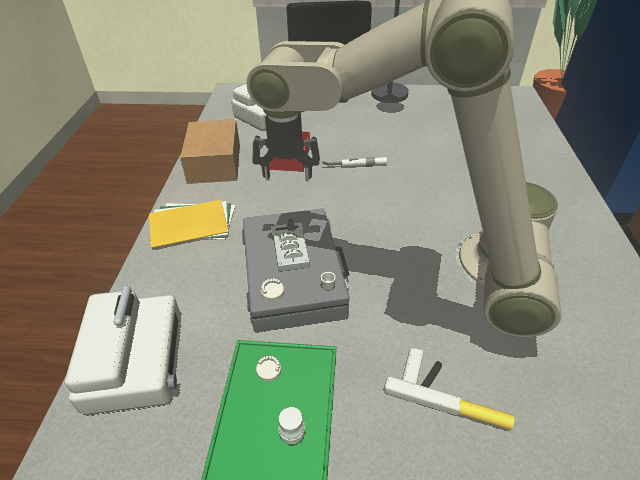

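View pics/wrist0.png

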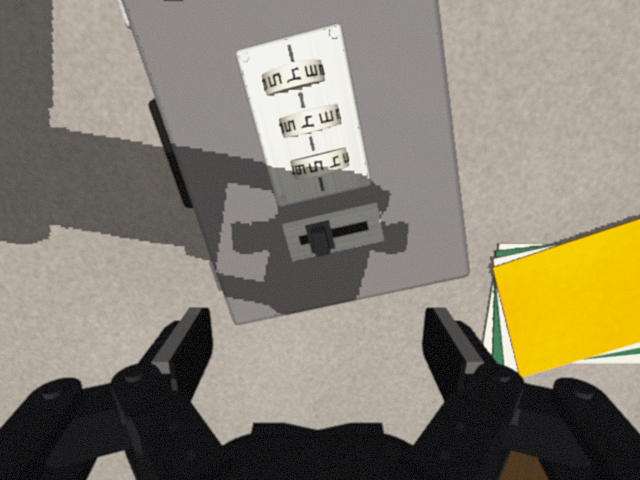

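The wrist picture shows the lock tilted about 15°, with wheels at (row 76, col 293), (122, 311) and (161, 321). The catch is at (238, 316). The left wheel sits near 4, the right one near 5. Next I'll work out the case pose.

Run:
```python
from h import *
s=env.observe(); p=env.get_image("wrist"); c=cam(p,s)
for n,rc,z in [("lid SW",(323,233),.08),("lid SE",(273,469),.08),("hous NW",(50,237),.102),("hous NE",(25,340),.102),("hous SE",(193,371),.102),("hous SW",(205,279),.102)]:
    print(n,plane(c,rc,z).round(4))
for z,rc in [(.08,((323,233),(273,469))),(.102,((50,237),(25,340)))]:
    a,b=[plane(c,x,z) for x in rc]; d=b-a; print(np.degrees(np.arctan2(d[1],d[0])),np.linalg.norm(d))
save(p,"w1.png",(0,280,180,420),2.1)
```

```text
lid SW [ 0.4731 -0.0971  0.08  ]
lid SE [ 0.6825 -0.0476  0.08  ]
hous NW [0.4962 0.1236 0.102 ]
hous NE [0.565  0.1385 0.102 ]
hous SE [0.5905 0.0268 0.102 ]
hous SW [0.521  0.0176 0.102 ]
13.2857345498146 0.21509520296211684
12.167666265594681 0.07039523152612459
```

View pics/w1.png

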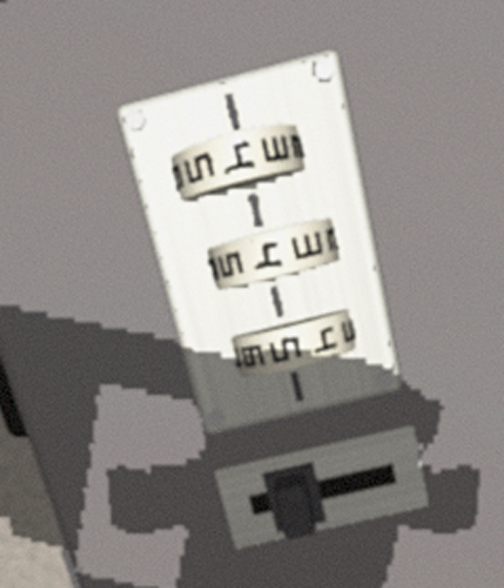

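Call:
carry_out(plan=[[[-0.0065,0,0.038],[0,0,0],0],[[0,0,0.039],[0,0,0],0],[[0,0,0],[0,-6.45,0],0],[[0,0,0],[0,-6.45,0],0],[[0,0,0],[0,0,0],0],[[0,0,0],[0,0,0],0]], force=60)

```text
time_s: 1.7
position: [0.5435, 0.0769, 0.2097]
tool_rot: [[0.975, -0.0, -0.221], [0.221, 0.0, 0.975], [-0.0, -1.0, 0.0]]
ft_force: [0.1, -0.8, -0.4]
grip_width: 0.0004
```

Run:
```python
from h import *
s=env.observe(); print(s["time_s"],s["position"],s["tool_rot"],s["ft_force"],s["grip_width"])
p=env.get_image("wrist"); c=cam(p,s); save(p,"w2.png")
save(p,"w2c.png",(90,320,220,420),2.5)
for t in("axle_left","axle_middle","axle_right","catch"):
    for o in env.outline_of(t,p)[:1]: print(t,round(o["conf"],2),np.round(o["pixel"],1),plane(c,o["pixel"],0.115).round(4))
```

```text
1.7 [0.54349006 0.07692169 0.20971641] [[ 9.75279059e-01 -3.98380805e-05 -2.20976822e-01]
 [ 2.20976824e-01  4.95175495e-05  9.75279058e-01]
 [-2.79110148e-05 -9.99999998e-01  5.70967216e-05]] [ 0.0860737  -0.8226339  -0.35991965] 0.00043073712576270797
axle_left 0.75 [188.3 309. ] [0.5303 0.1075 0.115 ]
axle_middle 0.81 [228.1 320.5] [0.5449 0.0805 0.115 ]
axle_right 0.65 [262.4 320.2] [0.5508 0.054  0.115 ]
```

View pics/w2.png

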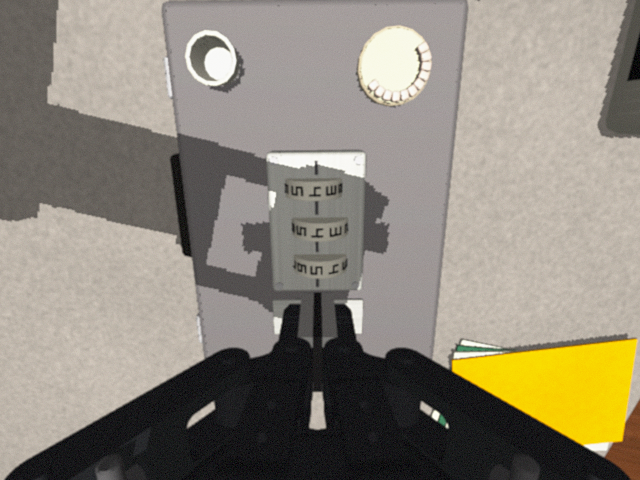

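View pics/w2c.png

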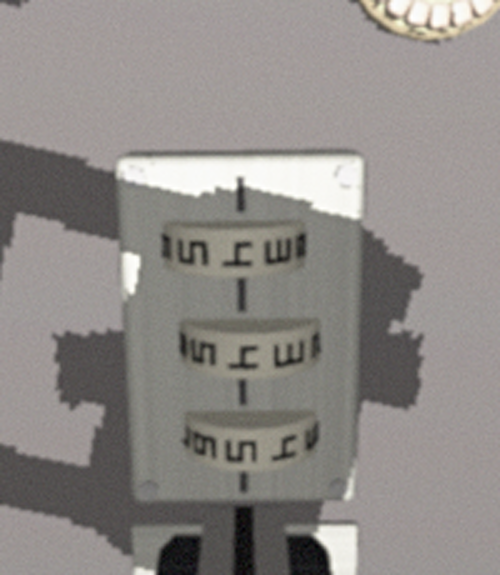

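```bash
cat >> h.py <<'E'
def frompose(x,y,yaw,P):
    a=np.radians(yaw); P=np.atleast_2d(P).astype(float)
    return np.c_[x+np.cos(a)*P[:,0]-np.sin(a)*P[:,1], y+np.sin(a)*P[:,0]+np.cos(a)*P[:,1],P[:,2]]
E
python3 - <<'E'
from h import *
from scipy.optimize import least_squares
s=env.observe(); p=env.get_image("wrist"); c=cam(p,s); print(p["cx"],p["cy"])
px=np.array([(155,119),(153,362),(498,357),(500,136)])/2.5+np.array([90,220])
P=np.array([(-.037,.056,.102),(.037,.056,.102),(.037,-.056,.102),(-.037,-.056,.102)])
f=lambda v:np.concatenate([np.array(proj(c,X))-q for X,q in zip(frompose(*v,P),px)])
r=least_squares(f,[.543,.077,13]); print(r.x,r.fun.round(1))
for rc in [(166,316.4),(282,317.6),(208,317)]: print(plane(c,rc,.103))
x,y,a=r.x
for n,yy in(("L",.03),("M",0),("R",-.03)): print(n,frompose(x,y,a,[0,yy,.12])[0],proj(c,frompose(x,y,a,[0,yy,.12])[0]))
print("catch",frompose(x,y,a,[-.0125,-.09,.09])[0],"yaw tool",np.degrees(np.arctan2(s["tool_rot"][1][0],s["tool_rot"][0][0])))
# TCP in case frame
d=np.array(s["position"])[:2]-[x,y];t=np.radians(a);print("tcp in case",np.cos(t)*d[0]+np.sin(t)*d[1],-np.sin(t)*d[0]+np.cos(t)*d[1])
E
```

```text
317.087046689575 239.81657857713734
[ 0.54302357  0.07872068 13.70684998] [-0.5 -2.2 -1.2  2.5  1.1  0.7  1.5 -1.1]
[0.53221664 0.12257707 0.103     ]
[0.55376906 0.03236439 0.103     ]
[0.53964683 0.09201702 0.103     ]
L [0.53591494 0.1078663  0.12      ] (np.float64(190.6931597216183), np.float64(316.85338304614964))
M [0.54302357 0.07872068 0.12      ] (np.float64(231.70988159461604), np.float64(317.46573728664566))
R [0.5501322  0.04957505 0.12      ] (np.float64(269.97551659018586), np.float64(318.0370195048434))
catch [ 0.55220544 -0.01167812  0.09      ] yaw tool 12.856010540298046
tcp in case 3.642046248630734e-05 -0.0018674043453291776
```

Call:
carry_out(plan=[[[0,0,0],[0,-0.6,0],0],[[-0.008,0.04,0.032],[0,0,0],0],[[0,0.03,0],[0,0,0],0],[[0,0.013,0],[0,0,0],0],[[0,0,0],[0,0,0],0]])

```text
time_s: 2.62
position: [0.5284, 0.106, 0.1266]
tool_rot: [[0.972, -0.001, -0.233], [0.233, -0.0, 0.972], [-0.001, -1.0, 0.0]]
ft_force: [-0.2, -0.3, -0.5]
grip_width: -0.0002
```

Call:
carry_out(plan=[[[0,0.002,0],[0,0,0],0],[[0,0.001,0],[0,0,0],0],[[0,0,0],[0,0,0],0]])

```text
time_s: 3.0
position: [0.5284, 0.1062, 0.1241]
tool_rot: [[0.972, 0.001, -0.233], [0.233, -0.0, 0.972], [0.001, -1.0, -0.0]]
ft_force: [-0.2, -0.6, 0.4]
grip_width: -0.0004
```

Call:
carry_out(plan=[[[0,0.001,0],[0,0,0],0],[[0,0,0],[0,0,0],0]])

```text
time_s: 3.25
position: [0.5282, 0.1062, 0.1227]
tool_rot: [[0.972, -0.0, -0.233], [0.233, -0.0, 0.972], [-0.0, -1.0, -0.0]]
ft_force: [0.3, 0.4, -1.1]
grip_width: -0.0002
```

Call:
carry_out(plan=[[[0,0.001,0],[0,0,0],0],[[0,0,0],[0,0,0],0]])

```text
time_s: 3.5
position: [0.5282, 0.1062, 0.1216]
tool_rot: [[0.972, -0.0, -0.233], [0.233, 0.0, 0.972], [-0.0, -1.0, 0.0]]
ft_force: [-0.5, 0.2, -0.4]
grip_width: -0.0001
```

Call:
carry_out(plan=[[[0,0.001,0],[0,0,0],0],[[0,0,0],[0,0,0],0]])

```text
time_s: 3.75
position: [0.5282, 0.1063, 0.1207]
tool_rot: [[0.972, -0.0, -0.233], [0.233, -0.0, 0.972], [-0.0, -1.0, 0.0]]
ft_force: [-0.2, 0.1, 0.4]
grip_width: -0.0001
```

Call:
carry_out(plan=[[[0,0.001,0],[0,0,0],0],[[0,0,0],[0,0,0],0]])

```text
time_s: 4.0
position: [0.5282, 0.1063, 0.1196]
tool_rot: [[0.972, -0.0, -0.233], [0.233, 0.0, 0.972], [-0.0, -1.0, 0.0]]
ft_force: [0.9, -0.8, 0.6]
grip_width: -0.0001
```

Call:
carry_out(plan=[[[0,0.001,0],[0,0,0],0],[[0,0,0],[0,0,0],0]])

```text
time_s: 4.25
position: [0.5282, 0.1062, 0.1186]
tool_rot: [[0.972, -0.0, -0.233], [0.233, 0.0, 0.972], [-0.0, -1.0, 0.0]]
ft_force: [-0.1, 0.8, 0.5]
grip_width: 0.0001
```

Call:
carry_out(plan=[[[0,0.0007,0],[0,0,0],0],[[0,0,0],[0,0,0],0]])

```text
time_s: 4.5
position: [0.5282, 0.1063, 0.118]
tool_rot: [[0.972, -0.0, -0.233], [0.233, -0.0, 0.972], [-0.0, -1.0, 0.0]]
ft_force: [1.1, 0.2, -0.3]
grip_width: -0.0002
```

Call:
carry_out(plan=[[[0,0.0007,0],[0,0,0],0],[[0,0,0],[0,0,0],0]])

```text
time_s: 4.75
position: [0.5282, 0.1063, 0.1173]
tool_rot: [[0.972, -0.0, -0.233], [0.233, 0.0, 0.972], [-0.0, -1.0, 0.0]]
ft_force: [-0.3, -0.3, 1.1]
grip_width: 0.0003
```

Call:
carry_out(plan=[[[0,0.0007,0],[0,0,0],0],[[0,0,0],[0,0,0],0]])

```text
time_s: 5.0
position: [0.5282, 0.1062, 0.1166]
tool_rot: [[0.972, -0.0, -0.233], [0.233, 0.0, 0.972], [-0.0, -1.0, 0.0]]
ft_force: [0.3, 0.4, 0.8]
grip_width: -0.0003
```

Run:
```python
from h import *
p=env.get_image("wrist"); save(p,"w3.png",(100,340,200,440),2.5)
p=env.get_image("side"); save(p,"s3.png",(180,320,220,370),4)
print(env.observe()["ft_force"])
```

```text
[-0.56392943 -0.79694913  0.50091209]
```

View pics/w3.png

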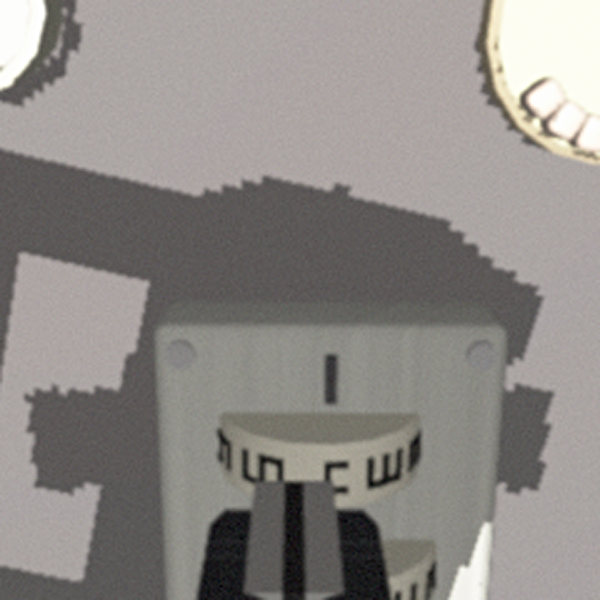

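View pics/s3.png

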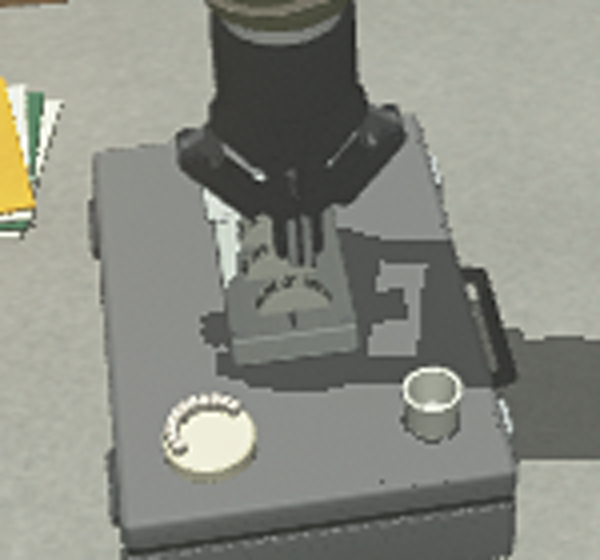

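Run:
```python
from h import *
s=env.observe();p=env.get_image("wrist"); c=cam(p,s);R=np.array(s["tool_rot"]);o=np.array(s["position"])
for v in [(0,0,0),(0,0,.011),(.008,0,.011),(0,-.01,.011),(0,0,.006)]:
    r=proj(c,o+R@np.array(v)); print(v,np.round(r,1),"crop",round((r[1]-200)*2.5),round((r[0]-100)*2.5))
print("full rows: tip edge", 480/2.5+100)
for z in (.1,.11,.116,.12):
  for dy in(.007,-.007):
    q=frompose(.5430,.0787,13.4,[0,.03+dy,z])[0]; r=proj(c,q); print(z,dy,"crop",round((r[1]-200)*2.5),round((r[0]-100)*2.5))
q=frompose(.5430,.0787,13.4,[[-.037,.056,.102],[.037,.056,.102]])
for a in q: r=proj(c,a); print("corner crop",round((r[1]-200)*2.5),round((r[0]-100)*2.5))
```

```text
(0, 0, 0) [287.2 317.9] crop 295 468
(0, 0, 0.011) [266.5 317.9] crop 295 416
(0.008, 0, 0.011) [266.5 334.4] crop 336 416
(0, -0.01, 0.011) [274.7 318. ] crop 295 437
(0, 0, 0.006) [276.  317.9] crop 295 440
full rows: tip edge 292.0
0.1 0.007 crop 332 405
0.1 -0.007 crop 331 466
0.11 0.007 crop 334 423
0.11 -0.007 crop 333 486
0.116 0.007 crop 336 435
0.116 -0.007 crop 334 500
0.12 0.007 crop 337 444
0.12 -0.007 crop 335 509
corner crop 153 322
corner crop 515 322
```

Run:
```python
from h import *
s=env.observe();p=env.get_image("side"); c=cam(p);R=np.array(s["tool_rot"]);o=np.array(s["position"])
im=cv2.resize(p["image"][200:270,260:330,::-1],None,fx=8,fy=8,interpolation=cv2.INTER_CUBIC)
for v,col in [((0,0,0),(0,0,255)),((.008,0,.011),(0,255,0)),((-.008,0,.011),(0,255,0)),((.008,0,-.011),(255,255,0)),((0,-.019,0),(255,0,255)),((0,-.03,0),(255,0,255))]:
    r=proj(c,o+R@np.array(v)); print(v,r); cv2.circle(im,(int((r[1]-260)*8),int((r[0]-200)*8)),3,col,-1)
for y in(.03,0,-.03):
    r=proj(c,frompose(.543,.0787,13.4,[0,y+.007,.118])[0]);cv2.circle(im,(int((r[1]-260)*8),int((r[0]-200)*8)),3,(0,165,255),-1)
cv2.imwrite("pics/s4.png",im)
```

```text
(0, 0, 0) (np.float64(250.0252376243502), np.float64(294.89303965002637))
(0.008, 0, 0.011) (np.float64(253.75038233389546), np.float64(292.0960391740252))
(-0.008, 0, 0.011) (np.float64(252.83475813017392), np.float64(298.96555033712104))
(0.008, 0, -0.011) (np.float64(247.2521756912867), np.float64(290.8733771008592))
(0, -0.019, 0) (np.float64(244.09675644600242), np.float64(294.46979898289186))
(0, -0.03, 0) (np.float64(240.59847502872026), np.float64(294.22005289846766))
```

View pics/s4.png

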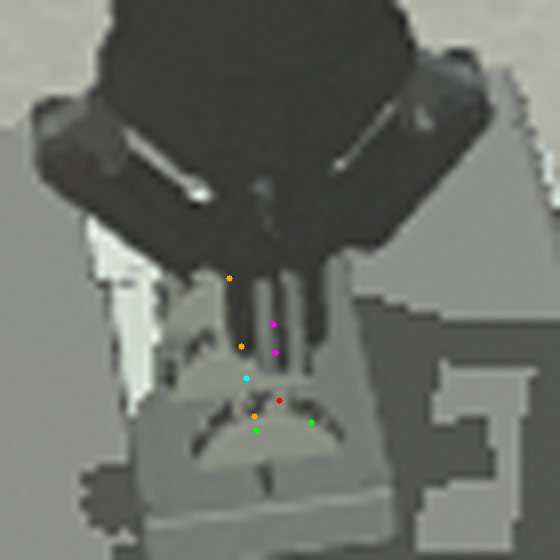

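Call:
carry_out(plan=[[[0,0.001,0],[0,0,0],0]])

```text
time_s: 5.32
position: [0.5283, 0.1062, 0.1156]
tool_rot: [[0.972, 0.0, -0.233], [0.233, -0.0, 0.972], [0.0, -1.0, -0.0]]
ft_force: [-0.3, -0.1, -0.0]
grip_width: -0.0001
```

Call:
carry_out(plan=[[[0,0.001,0],[0,0,0],0]])

```text
time_s: 5.45
position: [0.5282, 0.1062, 0.1145]
tool_rot: [[0.972, -0.0, -0.233], [0.233, -0.0, 0.972], [-0.0, -1.0, -0.0]]
ft_force: [-0.2, -0.7, -0.6]
grip_width: -0.0002
```

Call:
carry_out(plan=[[[0,0.001,0],[0,0,0],0]])

```text
time_s: 5.58
position: [0.5282, 0.1063, 0.1135]
tool_rot: [[0.972, -0.0, -0.233], [0.233, 0.0, 0.972], [-0.0, -1.0, 0.0]]
ft_force: [0.4, 0.1, -1.0]
grip_width: 0.0003
```

Run:
```python
from h import *
print(env.observe()["ft_force"])
p=env.get_image("wrist"); save(p,"w5.png",(100,340,200,440),2.5)
```

```text
[ 0.40092173  0.12351825 -1.00911377]
```

View pics/w5.png

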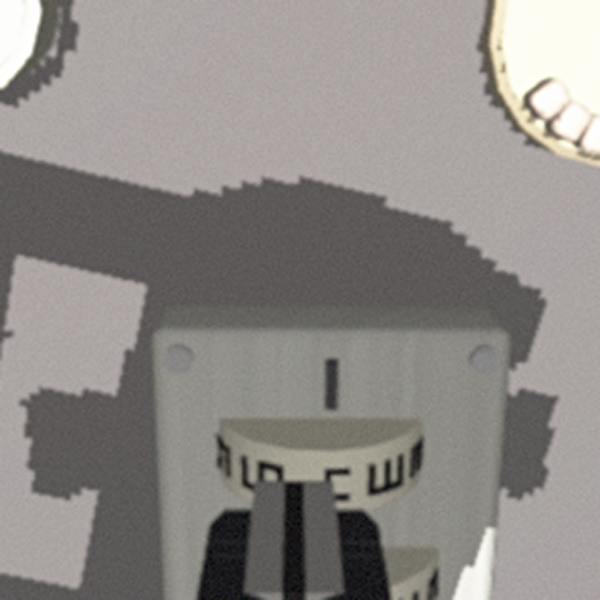

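Call:
carry_out(plan=[[[0,0.001,0],[0,0,0],0],[[0,0.001,0],[0,0,0],0]])

```text
time_s: 5.88
position: [0.5282, 0.1063, 0.1115]
tool_rot: [[0.972, -0.0, -0.233], [0.233, -0.0, 0.972], [-0.0, -1.0, -0.0]]
ft_force: [-0.2, -0.1, -0.0]
grip_width: 0.0
```

Call:
carry_out(plan=[[[0,0.001,0],[0,0,0],0]])

```text
time_s: 6.0
position: [0.5282, 0.1063, 0.1105]
tool_rot: [[0.972, -0.0, -0.233], [0.233, 0.0, 0.972], [-0.0, -1.0, 0.0]]
ft_force: [0.0, 0.4, 0.2]
grip_width: -0.0001
```

Call:
carry_out(plan=[[[0,0.001,0],[0,0,0],0]])

```text
time_s: 6.12
position: [0.5282, 0.1062, 0.1095]
tool_rot: [[0.972, -0.0, -0.233], [0.233, -0.0, 0.972], [-0.0, -1.0, 0.0]]
ft_force: [-0.1, 0.0, -0.1]
grip_width: 0.0
```

Call:
carry_out(plan=[[[0,0.001,0],[0,0,0],0]])

```text
time_s: 6.25
position: [0.5282, 0.1063, 0.1086]
tool_rot: [[0.972, 0.0, -0.233], [0.233, -0.0, 0.972], [0.0, -1.0, -0.0]]
ft_force: [-0.4, -0.4, 0.6]
grip_width: 0.0001
```

Run:
```python
from h import *
p=env.get_image("side"); save(p,"s6.png",(200,270,260,330),8)
p=env.get_image("wrist"); save(p,"w6.png",(220,340,240,400),4)
```

```text
(no output)
```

View pics/s6.png

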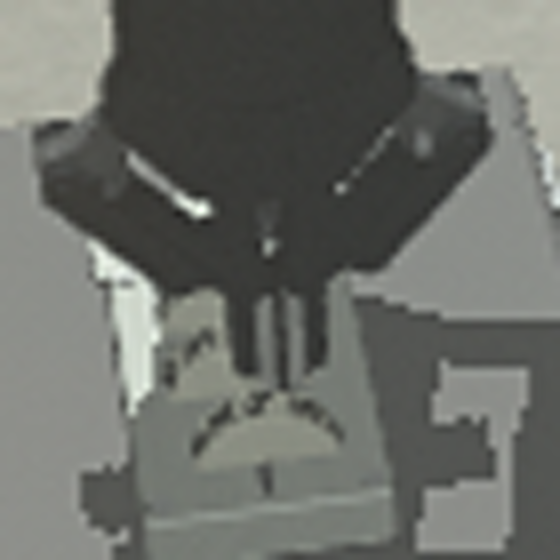

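View pics/w6.png

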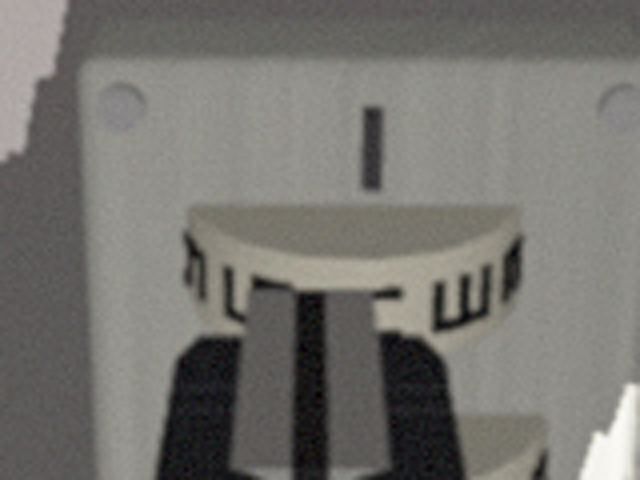

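Call:
carry_out(plan=[[[0,0,0.003],[0,0,0],0],[[0,0.001,0],[0,0,0],0]])

```text
time_s: 6.6
position: [0.5275, 0.1094, 0.1077]
tool_rot: [[0.972, 0.0, -0.234], [0.234, 0.0, 0.972], [0.0, -1.0, -0.0]]
ft_force: [-0.2, 0.7, -0.3]
grip_width: -0.0001
```

Call:
carry_out(plan=[[[0,0.001,0],[0,0,0],0]])

```text
time_s: 6.72
position: [0.5275, 0.1092, 0.1066]
tool_rot: [[0.972, -0.0, -0.234], [0.234, -0.0, 0.972], [-0.0, -1.0, 0.0]]
ft_force: [-0.3, -0.4, -0.4]
grip_width: -0.0001
```

Call:
carry_out(plan=[[[0,0.001,0],[0,0,0],0]])

```text
time_s: 6.85
position: [0.5275, 0.1092, 0.1055]
tool_rot: [[0.972, -0.0, -0.233], [0.233, 0.0, 0.972], [-0.0, -1.0, 0.0]]
ft_force: [-0.8, 0.8, 0.7]
grip_width: -0.0001
```

Call:
carry_out(plan=[[[0,0.001,0],[0,0,0],0]])

```text
time_s: 6.98
position: [0.5275, 0.1091, 0.1045]
tool_rot: [[0.972, -0.0, -0.233], [0.233, -0.0, 0.972], [-0.0, -1.0, 0.0]]
ft_force: [-0.8, -0.2, 0.2]
grip_width: -0.0003
```

Call:
carry_out(plan=[[[0,0.001,0],[0,0,0],0]])

```text
time_s: 7.1
position: [0.5275, 0.1091, 0.1035]
tool_rot: [[0.972, -0.0, -0.233], [0.233, -0.0, 0.972], [-0.0, -1.0, -0.0]]
ft_force: [0.7, -0.2, 0.6]
grip_width: -0.0001
```

Call:
carry_out(plan=[[[0,0.001,0],[0,0,0],0]])

```text
time_s: 7.22
position: [0.5275, 0.1091, 0.1026]
tool_rot: [[0.972, 0.0, -0.233], [0.233, 0.0, 0.972], [0.0, -1.0, 0.0]]
ft_force: [-0.0, -0.7, 0.1]
grip_width: -0.0006
```

Call:
carry_out(plan=[[[0,0.001,0],[0,0,0],0]])

```text
time_s: 7.35
position: [0.5275, 0.1092, 0.1015]
tool_rot: [[0.972, -0.0, -0.233], [0.233, 0.0, 0.972], [-0.0, -1.0, 0.0]]
ft_force: [0.4, -0.0, -1.1]
grip_width: 0.0001
```

Call:
carry_out(plan=[[[0,0.001,0],[0,0,0],0]])

```text
time_s: 7.48
position: [0.5275, 0.1092, 0.1006]
tool_rot: [[0.972, 0.0, -0.233], [0.233, 0.0, 0.972], [0.0, -1.0, -0.0]]
ft_force: [-0.0, -0.6, -0.3]
grip_width: 0.0001
```

Run:
```python
from h import *
p=env.get_image("side"); save(p,"s7.png",(200,270,260,330),8)
p=env.get_image("wrist"); save(p,"w7.png",(220,340,240,400),4)
```

```text
(no output)
```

View pics/s7.png

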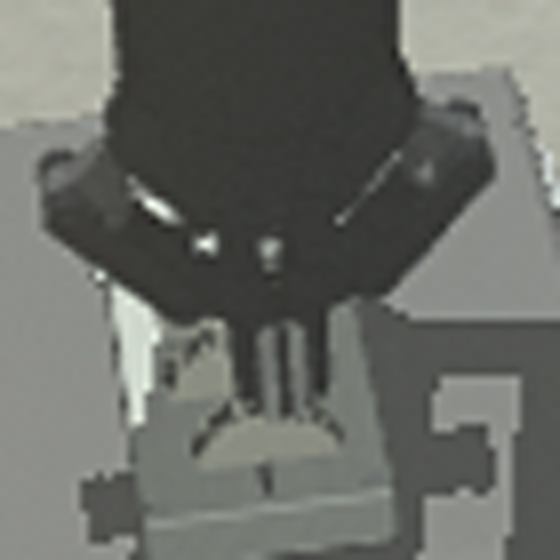

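View pics/w7.png

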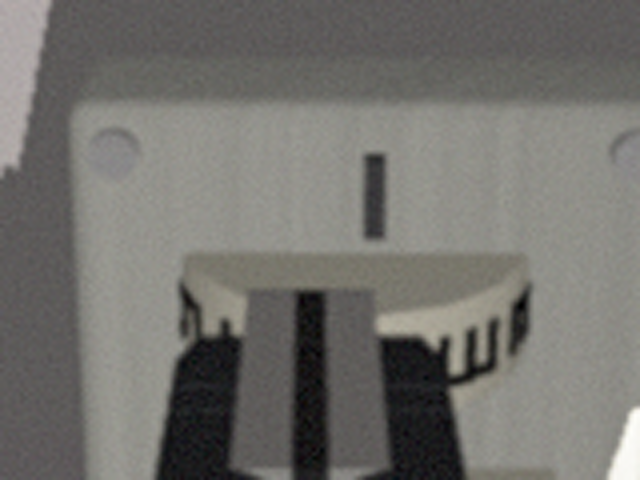

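Call:
carry_out(plan=[[[0,0.001,0],[0,0,0],0]])

```text
time_s: 7.7
position: [0.5276, 0.1092, 0.0996]
tool_rot: [[0.972, 0.0, -0.233], [0.233, -0.0, 0.972], [0.0, -1.0, -0.0]]
ft_force: [0.5, 0.4, 0.1]
grip_width: 0.0002
```

Call:
carry_out(plan=[[[0,0.001,0],[0,0,0],0]])

```text
time_s: 7.82
position: [0.5275, 0.1092, 0.0986]
tool_rot: [[0.972, 0.0, -0.233], [0.233, 0.0, 0.972], [0.0, -1.0, -0.0]]
ft_force: [-0.4, -0.2, 1.0]
grip_width: -0.0001
```

Call:
carry_out(plan=[[[0,0.001,0],[0,0,0],0]])

```text
time_s: 7.95
position: [0.5275, 0.1092, 0.0975]
tool_rot: [[0.972, -0.0, -0.233], [0.233, 0.0, 0.972], [-0.0, -1.0, 0.0]]
ft_force: [-0.5, -0.2, -0.3]
grip_width: 0.0002
```

Call:
carry_out(plan=[[[0,0.001,0],[0,0,0],0]])

```text
time_s: 8.07
position: [0.5276, 0.1092, 0.0967]
tool_rot: [[0.972, 0.0, -0.233], [0.233, -0.0, 0.972], [0.0, -1.0, -0.0]]
ft_force: [-1.4, 0.3, 3.6]
grip_width: -0.0003
```

Run:
```python
from h import *
print(env.observe()["ft_force"],env.observe()["wrist_torque"])
p=env.get_image("side"); save(p,"s8.png",(200,270,260,330),8)
p=env.get_image("wrist"); save(p,"w8.png",(220,340,240,400),4)
print(env.observe()["ft_force"],env.observe()["wrist_torque"])
```

```text
[-1.4265627   0.33322128  3.63760618] [-0.00047609  0.15276859  0.05403744]
[-1.35285307  0.83030679  2.51952232] [ 0.03997087  0.14575478 -0.02693212]
```

View pics/s8.png

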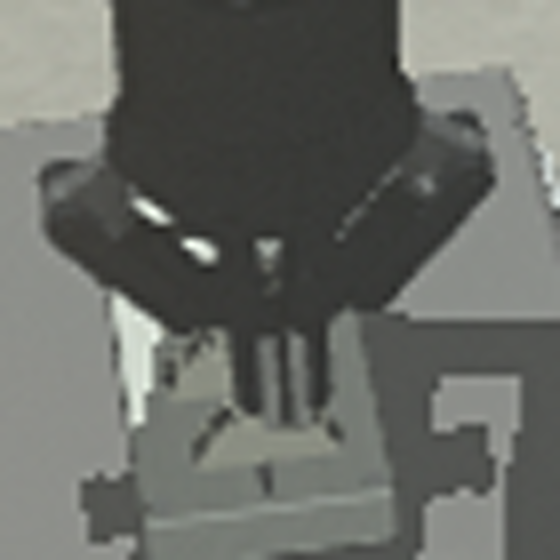

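View pics/w8.png

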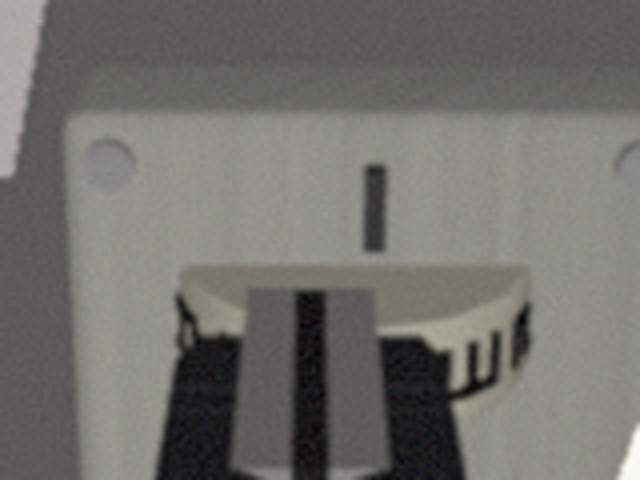

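Call:
carry_out(plan=[[[0,0.0008,0],[0,0,0],0],[[0,0,0],[0,0,0],0]])

```text
time_s: 8.43
position: [0.5276, 0.1092, 0.0962]
tool_rot: [[0.972, 0.001, -0.234], [0.234, -0.0, 0.972], [0.001, -1.0, -0.0]]
ft_force: [-1.4, 0.4, 5.7]
grip_width: 0.0001
```

Call:
carry_out(plan=[[[0,0.001,0],[0,0,0],0],[[0,0,0],[0,0,0],0]])

```text
time_s: 8.68
position: [0.5277, 0.1092, 0.0956]
tool_rot: [[0.972, 0.001, -0.234], [0.234, -0.0, 0.972], [0.001, -1.0, -0.0]]
ft_force: [-3.0, -0.4, 8.9]
grip_width: 0.0001
```

Call:
carry_out(plan=[[[0.0015,0,0],[0,0,0],0],[[0.0015,0,0],[0,0,0],0]])

```text
time_s: 8.93
position: [0.5303, 0.1098, 0.0956]
tool_rot: [[0.972, 0.0, -0.234], [0.234, -0.0, 0.972], [0.0, -1.0, -0.0]]
ft_force: [-3.7, -1.0, 10.3]
grip_width: 0.0002
```

Call:
carry_out(plan=[[[0.0015,-0.0002,0],[0,0,0],0],[[0.0015,-0.0002,0],[0,0,0],0],[[0.0015,-0.0001,0],[0,0,0],0]])

```text
time_s: 9.3
position: [0.5347, 0.1108, 0.0962]
tool_rot: [[0.972, 0.0, -0.234], [0.234, -0.0, 0.972], [0.0, -1.0, -0.0]]
ft_force: [-4.3, -1.6, 10.8]
grip_width: 0.0002
```

Call:
carry_out(plan=[[[0.0015,-0.0002,0],[0,0,0],0],[[0.0015,-0.0002,0],[0,0,0],0],[[0.0015,-0.0001,0],[0,0,0],0]])

```text
time_s: 9.68
position: [0.5391, 0.1119, 0.0967]
tool_rot: [[0.972, 0.0, -0.234], [0.234, -0.0, 0.972], [0.0, -1.0, -0.0]]
ft_force: [-3.6, -0.4, 10.2]
grip_width: -0.0001
```

Call:
carry_out(plan=[[[0.0015,-0.0002,0],[0,0,0],0],[[0.0015,-0.0002,0],[0,0,0],0],[[0.001,0,0],[0,0,0],0]])

```text
time_s: 10.05
position: [0.5433, 0.1129, 0.097]
tool_rot: [[0.972, 0.001, -0.234], [0.234, -0.0, 0.972], [0.001, -1.0, -0.0]]
ft_force: [-2.8, 0.5, 8.2]
grip_width: -0.0001
```

Call:
carry_out(plan=[[[0,-0.004,0],[0,0,0],0],[[0,-0.016,0],[0,0,0],0],[[0,-0.016,0],[0,0,0],0],[[-0.008,0,0],[0,0,0],0],[[0,0,0],[0,0,0],0]])

```text
time_s: 10.68
position: [0.5343, 0.111, 0.1315]
tool_rot: [[0.972, -0.001, -0.233], [0.233, 0.0, 0.972], [-0.001, -1.0, 0.0]]
ft_force: [0.2, -0.5, -0.2]
grip_width: 0.0001
```

Run:
```python
from h import *
p=env.get_image("wrist"); save(p,"w9.png",(110,310,220,420),3)
```

```text
(no output)
```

View pics/w9.png

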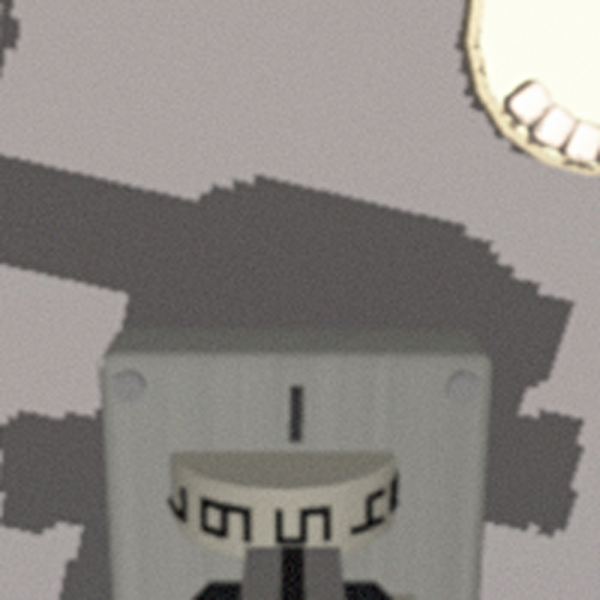

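Call:
carry_out(plan=[[[-0.007,0.016,0],[0,0,0],0],[[0,0.014,0],[0,0,0],0],[[0,0.0015,0],[0,0,0],0],[[0,0.001,0],[0,0,0],0],[[0,0,0],[0,0,0],0]])

```text
time_s: 11.35
position: [0.5288, 0.1094, 0.1]
tool_rot: [[0.972, 0.001, -0.233], [0.233, -0.0, 0.972], [0.001, -1.0, -0.0]]
ft_force: [-0.5, 0.4, -0.2]
grip_width: -0.0001
```

Call:
carry_out(plan=[[[0,0.001,0],[0,0,0],0],[[0,0,0],[0,0,0],0]])

```text
time_s: 11.6
position: [0.5287, 0.1094, 0.099]
tool_rot: [[0.972, 0.001, -0.233], [0.233, 0.0, 0.972], [0.001, -1.0, -0.0]]
ft_force: [-0.3, -0.4, 1.5]
grip_width: 0.0001
```

Call:
carry_out(plan=[[[0,0.0012,0],[0,0,0],0],[[0,0.001,0],[0,0,0],0],[[0,0,0],[0,0,0],0]])

```text
time_s: 11.98
position: [0.5289, 0.1094, 0.0975]
tool_rot: [[0.972, 0.002, -0.234], [0.234, -0.0, 0.972], [0.002, -1.0, -0.0]]
ft_force: [-1.4, -0.4, 8.2]
grip_width: 0.0002
```

Call:
carry_out(plan=[[[0.0015,0,0],[0,0,0],0],[[0.0015,-0.0002,0],[0,0,0],0],[[0.0015,-0.0002,0],[0,0,0],0]])

```text
time_s: 12.35
position: [0.5327, 0.1103, 0.0978]
tool_rot: [[0.972, 0.0, -0.234], [0.234, -0.0, 0.972], [-0.0, -1.0, -0.0]]
ft_force: [-4.1, -1.1, 9.5]
grip_width: 0.0004
```

Call:
carry_out(plan=[[[0.0015,-0.0002,0],[0,0,0],0],[[0.0015,-0.0002,0],[0,0,0],0],[[0.0015,-0.0001,0],[0,0,0],0]])

```text
time_s: 12.72
position: [0.537, 0.1114, 0.0982]
tool_rot: [[0.972, 0.0, -0.234], [0.234, -0.0, 0.972], [-0.0, -1.0, -0.0]]
ft_force: [-4.1, -0.5, 9.6]
grip_width: -0.0001
```

Call:
carry_out(plan=[[[0.0015,-0.0002,0],[0,0,0],0],[[0.0015,-0.0002,0],[0,0,0],0],[[0.0015,-0.0001,0],[0,0,0],0]])

```text
time_s: 13.1
position: [0.5416, 0.1125, 0.0987]
tool_rot: [[0.972, 0.0, -0.234], [0.234, -0.0, 0.972], [0.0, -1.0, -0.0]]
ft_force: [-2.9, -0.0, 7.0]
grip_width: 0.0001
```

Call:
carry_out(plan=[[[0,-0.004,0],[0,0,0],0],[[0,-0.016,0],[0,0,0],0],[[-0.007,-0.014,0],[0,0,0],0],[[0,0,0],[0,0,0],0]])

```text
time_s: 13.6
position: [0.5348, 0.1109, 0.1329]
tool_rot: [[0.972, 0.002, -0.233], [0.233, -0.0, 0.972], [0.002, -1.0, -0.0]]
ft_force: [0.1, -0.2, -0.9]
grip_width: -0.0003
```

Run:
```python
from h import *
p=env.get_image("wrist"); save(p,"w10.png",(210,310,255,385),5)
```

```text
(no output)
```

View pics/w10.png

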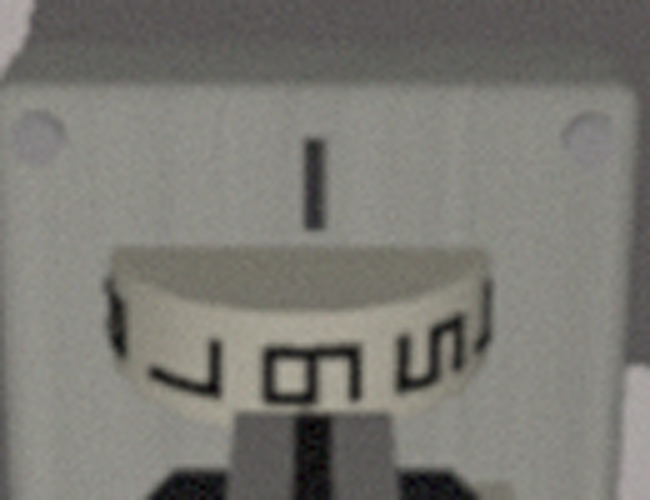

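Call:
carry_out(plan=[[[-0.008,0.016,0],[0,0,0],0],[[0,0.014,0],[0,0,0],0],[[0,0.0015,0],[0,0,0],0],[[0,0.001,0],[0,0,0],0],[[0,0,0],[0,0,0],0]])

```text
time_s: 14.28
position: [0.5271, 0.1091, 0.0997]
tool_rot: [[0.972, 0.0, -0.234], [0.234, -0.0, 0.972], [0.0, -1.0, -0.0]]
ft_force: [-3.3, -0.4, 3.8]
grip_width: -0.0001
```

Call:
carry_out(plan=[[[0,0.001,0],[0,0,0],0],[[0,0,0],[0,0,0],0]])

```text
time_s: 14.52
position: [0.5272, 0.1091, 0.099]
tool_rot: [[0.972, 0.001, -0.234], [0.234, -0.0, 0.972], [0.001, -1.0, -0.0]]
ft_force: [-3.0, -0.1, 5.9]
grip_width: 0.0
```

Call:
carry_out(plan=[[[0,0.0008,0],[0,0,0],0],[[0.0015,0,0],[0,0,0],0],[[0.0015,-0.0001,0],[0,0,0],0]])

```text
time_s: 14.9
position: [0.5304, 0.1099, 0.0987]
tool_rot: [[0.972, 0.002, -0.234], [0.234, 0.0, 0.972], [0.002, -1.0, -0.0]]
ft_force: [-3.9, 0.5, 9.2]
grip_width: -0.0001
```

Call:
carry_out(plan=[[[0.0015,-0.0002,0],[0,0,0],0],[[0.0015,-0.0001,0],[0,0,0],0],[[0.0015,-0.0001,0],[0,0,0],0]])

```text
time_s: 15.28
position: [0.5348, 0.1109, 0.0991]
tool_rot: [[0.972, 0.002, -0.233], [0.233, 0.0, 0.972], [0.002, -1.0, -0.0]]
ft_force: [-2.6, 0.1, 8.2]
grip_width: -0.0001
```

Call:
carry_out(plan=[[[0.0015,-0.0001,0],[0,0,0],0],[[0.0015,-0.0001,0],[0,0,0],0],[[0.0015,-0.0001,0],[0,0,0],0]])

```text
time_s: 15.65
position: [0.5392, 0.1119, 0.0994]
tool_rot: [[0.972, 0.002, -0.234], [0.234, 0.0, 0.972], [0.002, -1.0, -0.0]]
ft_force: [-3.0, -0.8, 8.7]
grip_width: 0.0001
```

Call:
carry_out(plan=[[[0.0015,-0.0001,0],[0,0,0],0],[[0.0015,0,0],[0,0,0],0],[[0.0005,0,0],[0,0,0],0]])

```text
time_s: 16.02
position: [0.5428, 0.1128, 0.0994]
tool_rot: [[0.972, 0.002, -0.233], [0.233, 0.0, 0.972], [0.002, -1.0, -0.0]]
ft_force: [-2.7, 0.1, 7.6]
grip_width: 0.0006
```

Call:
carry_out(plan=[[[0,-0.004,0],[0,0,0],0],[[0,-0.016,0],[0,0,0],0],[[-0.008,-0.014,0],[0,0,0],0],[[0,0,0],[0,0,0],0]])

```text
time_s: 16.52
position: [0.5343, 0.1107, 0.1335]
tool_rot: [[0.972, 0.002, -0.233], [0.233, -0.0, 0.972], [0.002, -1.0, -0.0]]
ft_force: [0.4, 0.1, 0.5]
grip_width: 0.0002
```

Run:
```python
from h import *
p=env.get_image("wrist"); save(p,"w11.png",(210,310,255,385),5)
```

```text
(no output)
```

View pics/w11.png

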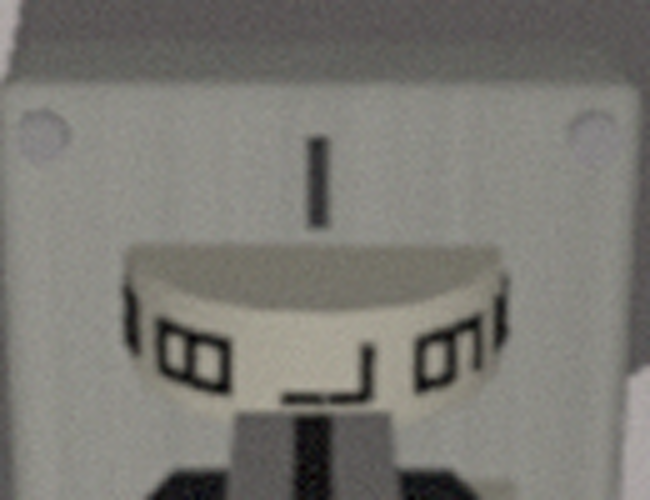

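The left wheel's 7 is centred at crop col 328 against the ridge at 318, so it is about 1 mm (0.04 rad) off, well inside tolerance. Now the right wheel, rolling towards the robot.

Call:
carry_out(plan=[[[0.009,0,-0.03],[0,0,0],0],[[0,0,-0.03],[0,0,0],0],[[0,0,0],[0,0,0],0]])

```text
time_s: 16.95
position: [0.5573, 0.0531, 0.1317]
tool_rot: [[0.973, -0.001, -0.231], [0.231, -0.0, 0.973], [-0.001, -1.0, 0.0]]
ft_force: [-0.5, 1.2, 0.3]
grip_width: -0.0001
```

Run:
```python
from h import *
s=env.observe();print(s["position"])
p=env.get_image("wrist"); save(p,"w12.png",(120,320,215,415),3)
```

```text
[0.55729718 0.05310429 0.13171959]
```

View pics/w12.png

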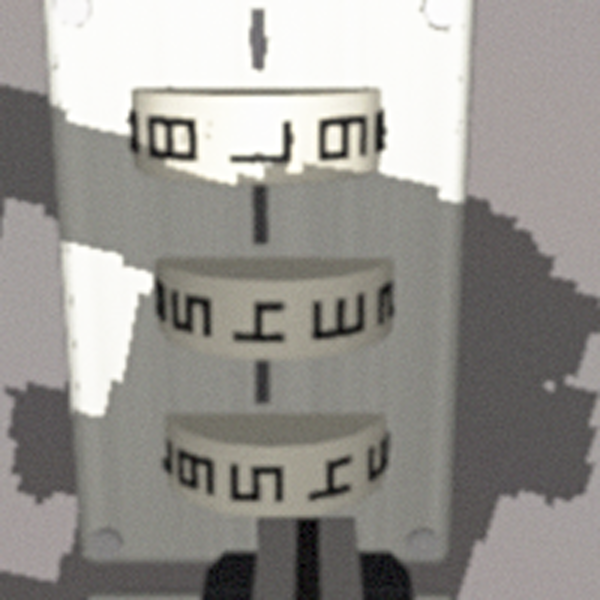

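Call:
carry_out(plan=[[[0,0.015,0.001],[0,0,0],0],[[0,0.0125,0],[0,0,0],0],[[0,0.001,0],[0,0,0],0],[[0,0,0],[0,0,0],0]])

```text
time_s: 17.5
position: [0.5569, 0.0558, 0.104]
tool_rot: [[0.972, -0.0, -0.234], [0.234, 0.0, 0.972], [-0.0, -1.0, 0.0]]
ft_force: [0.1, -0.1, 0.3]
grip_width: 0.0
```

Call:
carry_out(plan=[[[0,0.001,0],[0,0,0],0],[[0,0,0],[0,0,0],0]])

```text
time_s: 17.75
position: [0.5569, 0.0555, 0.1032]
tool_rot: [[0.972, 0.0, -0.233], [0.233, -0.0, 0.972], [0.0, -1.0, -0.0]]
ft_force: [-0.1, 0.4, -0.7]
grip_width: -0.0002
```

Call:
carry_out(plan=[[[0,0.001,0],[0,0,0],0],[[0,0,0],[0,0,0],0]])

```text
time_s: 18.0
position: [0.5568, 0.0555, 0.102]
tool_rot: [[0.972, -0.0, -0.233], [0.233, 0.0, 0.972], [-0.0, -1.0, 0.0]]
ft_force: [0.5, -0.5, 0.2]
grip_width: 0.0001
```

Call:
carry_out(plan=[[[0,0.001,-0.001],[0,0,0],0],[[0,0,0],[0,0,0],0]])

```text
time_s: 18.25
position: [0.5571, 0.0545, 0.1009]
tool_rot: [[0.972, -0.0, -0.233], [0.233, 0.0, 0.972], [-0.0, -1.0, 0.0]]
ft_force: [0.6, -0.0, -0.5]
grip_width: -0.0002
```

Call:
carry_out(plan=[[[0,0.001,0],[0,0,0],0],[[0,0,0],[0,0,0],0]])

```text
time_s: 18.5
position: [0.557, 0.0546, 0.0999]
tool_rot: [[0.972, -0.0, -0.233], [0.233, 0.0, 0.972], [-0.0, -1.0, 0.0]]
ft_force: [0.7, 0.2, 0.3]
grip_width: -0.0006
```

Call:
carry_out(plan=[[[0,0.001,0],[0,0,0],0],[[0,0,0],[0,0,0],0]])

```text
time_s: 18.75
position: [0.557, 0.0546, 0.0989]
tool_rot: [[0.972, -0.0, -0.233], [0.233, 0.0, 0.972], [-0.0, -1.0, 0.0]]
ft_force: [-0.1, 0.2, 0.3]
grip_width: -0.0001
```

Call:
carry_out(plan=[[[0,0.001,0],[0,0,0],0],[[0,0,0],[0,0,0],0]])

```text
time_s: 19.0
position: [0.557, 0.0545, 0.0979]
tool_rot: [[0.972, -0.0, -0.233], [0.233, 0.0, 0.972], [-0.0, -1.0, 0.0]]
ft_force: [0.2, 0.3, -0.4]
grip_width: 0.0
```

Call:
carry_out(plan=[[[0,0.001,0],[0,0,0],0],[[0,0,0],[0,0,0],0]])

```text
time_s: 19.25
position: [0.5571, 0.0546, 0.0972]
tool_rot: [[0.972, 0.0, -0.233], [0.233, -0.0, 0.972], [0.0, -1.0, -0.0]]
ft_force: [-0.4, -0.4, 1.2]
grip_width: -0.0002
```

Call:
carry_out(plan=[[[0,0.001,0],[0,0,0],0],[[0,0,0],[0,0,0],0]])

```text
time_s: 19.5
position: [0.5572, 0.0545, 0.0964]
tool_rot: [[0.972, 0.001, -0.233], [0.233, -0.0, 0.972], [0.001, -1.0, -0.0]]
ft_force: [-1.0, 1.0, 5.9]
grip_width: 0.0002
```

Call:
carry_out(plan=[[[0,0.0008,0],[0,0,0],0],[[-0.0015,0,0],[0,0,0],0],[[-0.0015,0,0],[0,0,0],0]])

```text
time_s: 19.88
position: [0.5559, 0.0541, 0.0964]
tool_rot: [[0.972, 0.005, -0.233], [0.233, 0.0, 0.972], [0.005, -1.0, -0.001]]
ft_force: [3.8, 3.2, 6.1]
grip_width: 0.0
```

Call:
carry_out(plan=[[[-0.0015,-0.0002,0],[0,0,0],0],[[-0.0015,-0.0002,0],[0,0,0],0],[[-0.0015,-0.0001,0],[0,0,0],0]])

```text
time_s: 20.25
position: [0.5515, 0.0531, 0.0969]
tool_rot: [[0.972, 0.005, -0.233], [0.233, 0.0, 0.972], [0.005, -1.0, -0.001]]
ft_force: [4.2, 2.7, 7.0]
grip_width: -0.0001
```

Call:
carry_out(plan=[[[-0.0015,-0.0002,0],[0,0,0],0],[[-0.0015,-0.0002,0],[0,0,0],0],[[-0.0015,-0.0001,0],[0,0,0],0]])

```text
time_s: 20.62
position: [0.5472, 0.052, 0.0974]
tool_rot: [[0.972, 0.005, -0.233], [0.233, 0.0, 0.972], [0.005, -1.0, -0.001]]
ft_force: [4.0, 2.3, 6.8]
grip_width: 0.0003
```

Call:
carry_out(plan=[[[-0.0015,0.0002,0],[0,0,0],0],[[-0.0015,0,0],[0,0,0],0],[[-0.0015,0,0],[0,0,0],0],[[-0.001,0,0],[0,0,0],0]])

```text
time_s: 21.12
position: [0.5416, 0.0507, 0.0973]
tool_rot: [[0.972, 0.005, -0.233], [0.233, 0.0, 0.972], [0.005, -1.0, -0.001]]
ft_force: [2.8, 2.2, 8.4]
grip_width: 0.0001
```

Call:
carry_out(plan=[[[0,-0.004,0],[0,0,0],0],[[0,-0.016,0],[0,0,0],0],[[0.008,-0.014,0],[0,0,0],0],[[0,0,0],[0,0,0],0]])

```text
time_s: 21.62
position: [0.5483, 0.0523, 0.1304]
tool_rot: [[0.972, 0.001, -0.234], [0.234, -0.0, 0.972], [0.001, -1.0, -0.001]]
ft_force: [-0.1, 0.1, -0.0]
grip_width: 0.0002
```

Run:
```python
from h import *
p=env.get_image("wrist"); save(p,"w13.png",(150,310,245,405),4)
```

```text
(no output)
```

View pics/w13.png

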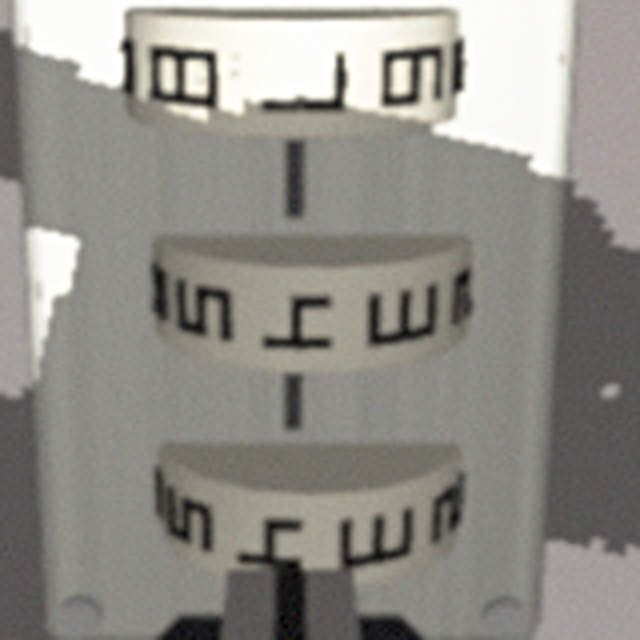

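Call:
carry_out(plan=[[[0.0085,0.015,0],[0,0,0],0],[[0,0.013,0],[0,0,0],0],[[0,0.0015,0],[0,0,0],0],[[0,0,0],[0,0,0],0]])

```text
time_s: 22.18
position: [0.5558, 0.0543, 0.1002]
tool_rot: [[0.972, -0.001, -0.233], [0.233, 0.0, 0.972], [-0.001, -1.0, 0.0]]
ft_force: [0.2, 0.3, 0.2]
grip_width: -0.0002
```

Call:
carry_out(plan=[[[0,0.001,0],[0,0,0],0],[[0,0,0],[0,0,0],0]])

```text
time_s: 22.42
position: [0.5561, 0.0543, 0.0996]
tool_rot: [[0.972, 0.0, -0.233], [0.233, -0.0, 0.972], [0.0, -1.0, -0.0]]
ft_force: [0.8, -0.1, 0.1]
grip_width: -0.0001
```

Call:
carry_out(plan=[[[0,0.001,0],[0,0,0],0],[[0,0,0],[0,0,0],0]])

```text
time_s: 22.68
position: [0.5562, 0.0543, 0.0988]
tool_rot: [[0.972, 0.0, -0.233], [0.233, -0.0, 0.972], [0.0, -1.0, -0.0]]
ft_force: [0.2, 0.6, 1.9]
grip_width: 0.0001
```

Call:
carry_out(plan=[[[0,0.0012,0],[0,0,0],0],[[0,0.0012,0],[0,0,0],0],[[0,0,0],[0,0,0],0]])

```text
time_s: 23.05
position: [0.5568, 0.0544, 0.0973]
tool_rot: [[0.972, 0.002, -0.234], [0.234, -0.0, 0.972], [0.002, -1.0, -0.001]]
ft_force: [-2.1, 0.0, 10.1]
grip_width: -0.0
```

Call:
carry_out(plan=[[[-0.0015,0,0],[0,0,0],0],[[-0.0015,0,0],[0,0,0],0]])

```text
time_s: 23.3
position: [0.5552, 0.054, 0.0977]
tool_rot: [[0.972, 0.006, -0.233], [0.233, 0.0, 0.972], [0.006, -1.0, -0.001]]
ft_force: [3.7, 3.0, 9.7]
grip_width: -0.0002
```

Call:
carry_out(plan=[[[-0.0015,-0.0001,0],[0,0,0],0],[[-0.0015,-0.0001,0],[0,0,0],0],[[-0.0015,-0.0001,0],[0,0,0],0]])

```text
time_s: 23.68
position: [0.5509, 0.0529, 0.0981]
tool_rot: [[0.972, 0.006, -0.233], [0.233, 0.001, 0.972], [0.006, -1.0, -0.001]]
ft_force: [3.5, 3.3, 10.3]
grip_width: -0.0001
```

Call:
carry_out(plan=[[[-0.0015,-0.0001,0],[0,0,0],0],[[-0.0015,-0.0001,0],[0,0,0],0],[[-0.0015,-0.0001,0],[0,0,0],0]])

```text
time_s: 24.05
position: [0.5465, 0.0518, 0.0984]
tool_rot: [[0.972, 0.006, -0.233], [0.233, 0.0, 0.972], [0.006, -1.0, -0.001]]
ft_force: [2.9, 2.9, 9.6]
grip_width: 0.0001
```

Case x is about −3 mm; 3 mm more, then lift and look.

Call:
carry_out(plan=[[[-0.0015,-0.0001,0],[0,0,0],0],[[-0.0015,-0.0001,0],[0,0,0],0]])

```text
time_s: 24.3
position: [0.5434, 0.0511, 0.0985]
tool_rot: [[0.972, 0.006, -0.233], [0.233, 0.0, 0.972], [0.006, -1.0, -0.001]]
ft_force: [3.1, 2.1, 10.4]
grip_width: 0.0
```

Call:
carry_out(plan=[[[0,-0.004,0],[0,0,0],0],[[0,-0.016,0],[0,0,0],0],[[0.005,-0.014,0],[0,0,0],0],[[0,0,0],[0,0,0],0]])

```text
time_s: 24.8
position: [0.5468, 0.0519, 0.1313]
tool_rot: [[0.972, 0.001, -0.234], [0.234, -0.0, 0.972], [0.001, -1.0, -0.001]]
ft_force: [-0.1, 0.0, -1.0]
grip_width: 0.0
```

Run:
```python
from h import *
p=env.get_image("wrist"); save(p,"w14.png",(150,310,245,405),4)
```

```text
(no output)
```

View pics/w14.png

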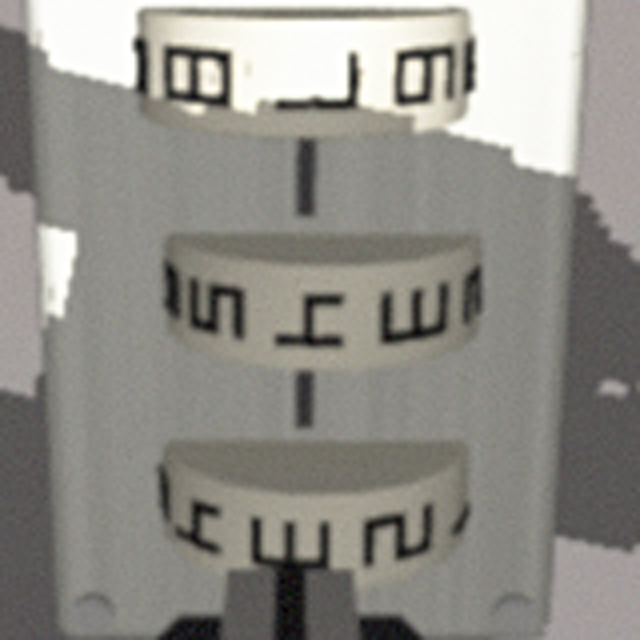

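Call:
carry_out(plan=[[[0.0095,0.015,0],[0,0,0],0],[[0,0.013,0],[0,0,0],0],[[0,0.0015,0],[0,0,0],0],[[0,0,0],[0,0,0],0]])

```text
time_s: 25.35
position: [0.5553, 0.0542, 0.1011]
tool_rot: [[0.972, -0.001, -0.233], [0.233, 0.0, 0.972], [-0.001, -1.0, 0.0]]
ft_force: [-0.7, -0.8, 0.2]
grip_width: 0.0
```

Call:
carry_out(plan=[[[0,0.001,0],[0,0,0],0],[[0,0,0],[0,0,0],0]])

```text
time_s: 25.6
position: [0.5556, 0.0542, 0.1005]
tool_rot: [[0.972, 0.0, -0.233], [0.233, -0.0, 0.972], [0.0, -1.0, -0.0]]
ft_force: [-0.2, 0.3, -0.3]
grip_width: -0.0002
```

Call:
carry_out(plan=[[[0,0.001,0],[0,0,0],0],[[0,0.0008,0],[0,0,0],0],[[0,0,0],[0,0,0],0]])

```text
time_s: 25.98
position: [0.5557, 0.0542, 0.0993]
tool_rot: [[0.972, 0.001, -0.233], [0.233, -0.0, 0.972], [0.001, -1.0, -0.0]]
ft_force: [-2.0, 0.2, 6.8]
grip_width: 0.0002
```

Call:
carry_out(plan=[[[0,0.0008,0],[0,0,0],0],[[0,0,0],[0,0,0],0]])

```text
time_s: 26.22
position: [0.556, 0.0542, 0.0989]
tool_rot: [[0.972, 0.002, -0.234], [0.234, -0.0, 0.972], [0.002, -1.0, -0.001]]
ft_force: [-2.5, -0.4, 9.2]
grip_width: 0.0004
```

Call:
carry_out(plan=[[[-0.0015,0,0],[0,0,0],0],[[-0.0015,0,0],[0,0,0],0],[[-0.0015,-0.0001,0],[0,0,0],0]])

```text
time_s: 26.6
position: [0.5529, 0.0534, 0.0993]
tool_rot: [[0.972, 0.005, -0.233], [0.233, 0.0, 0.972], [0.005, -1.0, -0.001]]
ft_force: [3.0, 2.3, 7.0]
grip_width: 0.0
```

Call:
carry_out(plan=[[[-0.0015,0,0],[0,0,0],0],[[-0.0015,-0.0001,0],[0,0,0],0],[[-0.0015,0,0],[0,0,0],0]])

```text
time_s: 26.98
position: [0.5485, 0.0524, 0.0994]
tool_rot: [[0.972, 0.005, -0.233], [0.233, 0.0, 0.972], [0.005, -1.0, -0.001]]
ft_force: [2.5, 2.8, 8.2]
grip_width: 0.0001
```

Call:
carry_out(plan=[[[-0.0015,0,0],[0,0,0],0],[[-0.0015,0,0],[0,0,0],0]])

```text
time_s: 27.22
position: [0.5456, 0.0517, 0.0994]
tool_rot: [[0.972, 0.005, -0.233], [0.233, 0.0, 0.972], [0.005, -1.0, -0.001]]
ft_force: [1.9, 2.5, 8.5]
grip_width: 0.0001
```

Call:
carry_out(plan=[[[-0.0015,0,0],[0,0,0],0],[[-0.0013,0,0],[0,0,0],0]])

```text
time_s: 27.48
position: [0.5428, 0.051, 0.0994]
tool_rot: [[0.972, 0.005, -0.233], [0.233, 0.0, 0.972], [0.005, -1.0, -0.001]]
ft_force: [2.1, 2.2, 7.7]
grip_width: 0.0001
```

Call:
carry_out(plan=[[[0,-0.004,0],[0,0,0],0],[[0,-0.016,0],[0,0,0],0],[[0.005,-0.014,0],[0,0,0],0],[[0,0,0],[0,0,0],0]])

```text
time_s: 27.98
position: [0.5465, 0.0519, 0.1325]
tool_rot: [[0.972, 0.001, -0.234], [0.234, -0.0, 0.972], [0.001, -1.0, -0.001]]
ft_force: [0.1, 1.3, -0.3]
grip_width: -0.0
```

Run:
```python
from h import *
p=env.get_image("wrist"); save(p,"w15.png",(150,310,245,405),4)
```

```text
(no output)
```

View pics/w15.png

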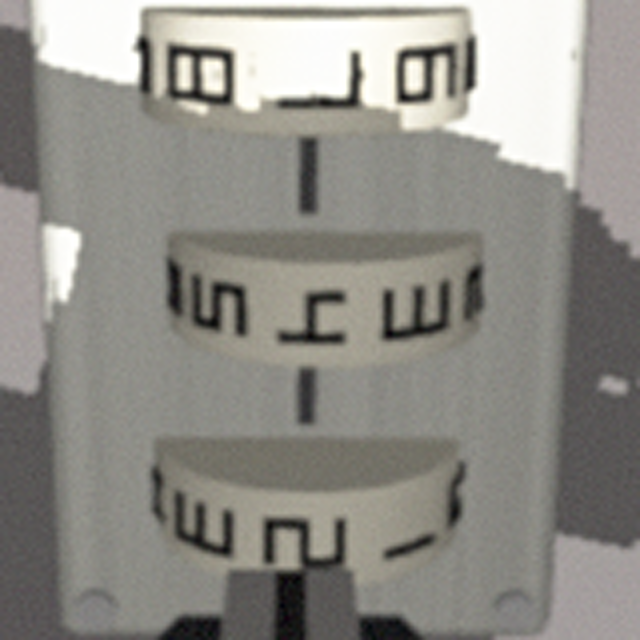

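All three wheels read right: the right wheel's 2 is at col 304 against the index at about 308, and the middle 4 hasn't moved. Next I go behind the catch.

Call:
carry_out(plan=[[[-0.023,0,-0.03],[0,0,0],0],[[-0.024,0,-0.03],[0,0,0],0],[[0,0.02,0],[0,0,0],0],[[0,0,0],[0,0,0],0]])

```text
time_s: 28.52
position: [0.5131, -0.0174, 0.1105]
tool_rot: [[0.973, -0.004, -0.233], [0.233, 0.001, 0.973], [-0.004, -1.0, 0.002]]
ft_force: [-1.1, -0.0, 0.2]
grip_width: -0.0002
```

Run:
```python
from h import *
s=env.observe();print(s["position"])
p=env.get_image("wrist"); c=cam(p,s); save(p,"w16.png")
o=env.outline_of("catch",p)
for q in o[:1]:
    print(q["conf"],q["pixel"]); m=np.argwhere(q["mask"]); print(m.min(0),m.max(0))
d=np.array(s["position"])[:2]-[.543,.0787];t=np.radians(13.4);print("tcp case",np.cos(t)*d[0]+np.sin(t)*d[1],-np.sin(t)*d[0]+np.cos(t)*d[1])
for x in (-.0155,-.0125,.0125):
    for y in(-.08,-.1): print(x,y,proj(c,frompose(.543,.0787,13.4,[x,y,.1065])[0]))
```

```text
[ 0.51314456 -0.01739773  0.11048128]
0.9 [275.6, 389.8]
[254 369] [308 408]
tcp case -0.0513131002927705 -0.08656261878551581
-0.0155 -0.08 (np.float64(271.93756162059645), np.float64(389.790927101888))
-0.0155 -0.1 (np.float64(307.8758235566757), np.float64(387.3864180470319))
-0.0125 -0.08 (np.float64(271.951369704551), np.float64(395.8128471080023))
-0.0125 -0.1 (np.float64(307.890590197645), np.float64(393.2130401919178))
0.0125 -0.08 (np.float64(272.0664805140681), np.float64(446.0144600929685))
0.0125 -0.1 (np.float64(308.01369049162685), np.float64(441.78596212095505))
```

View pics/w16.png

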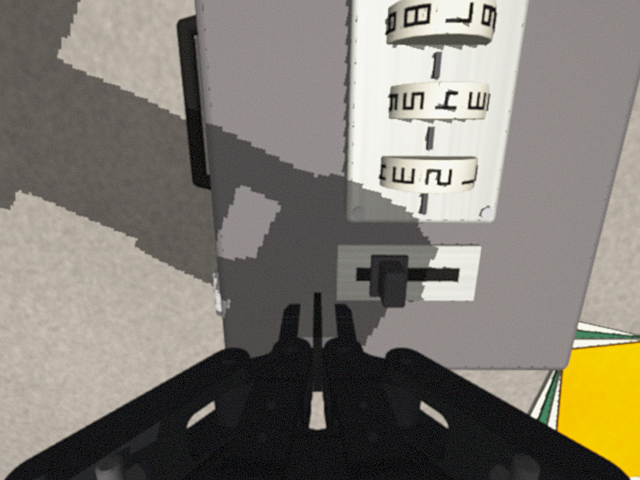

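Call:
carry_out(plan=[[[0,0.02,0],[0,0,0],0],[[0,0.01,0],[0,0,0],0],[[0,0.005,0],[0,0,0],0],[[0,0.002,0],[0,0,0],0],[[0,0,0],[0,0,0],0]])

```text
time_s: 29.25
position: [0.5146, -0.0174, 0.0753]
tool_rot: [[0.972, 0.0, -0.234], [0.234, -0.0, 0.972], [0.0, -1.0, -0.0]]
ft_force: [0.1, 0.3, -0.2]
grip_width: 0.0001
```

Run:
```python
from h import *
s=env.observe();print(s["position"],s["ft_force"])
p=env.get_image("wrist"); c=cam(p,s); save(p,"w17.png")
p=env.get_image("side"); save(p,"s17.png",(180,280,230,350),5)
```

```text
[ 0.51458964 -0.01739859  0.07530145] [ 0.0849227   0.30893884 -0.20821419]
```

View pics/w17.png

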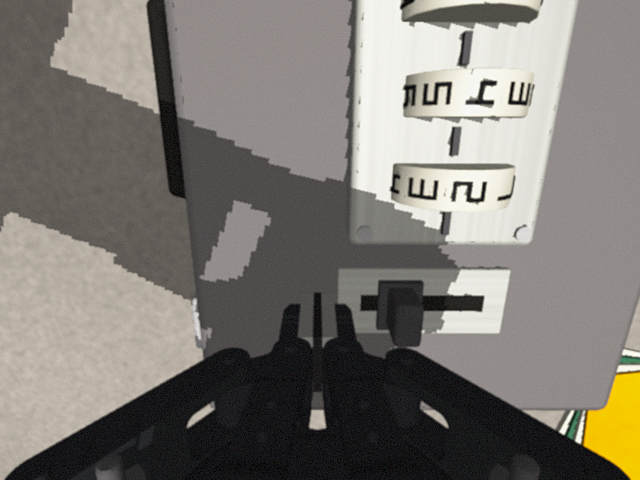

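View pics/s17.png

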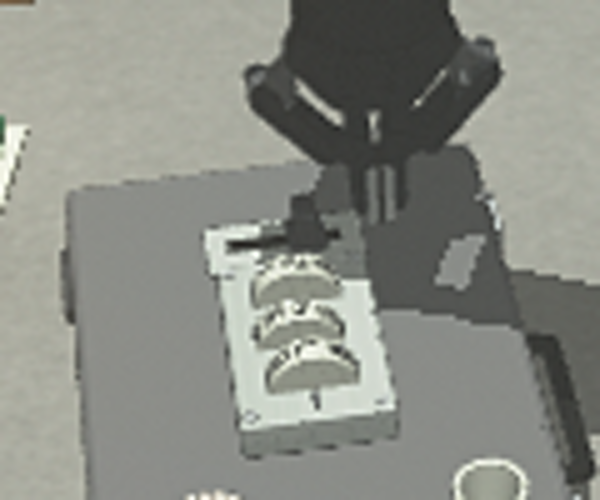

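Call:
carry_out(plan=[[[0,0.0015,-0.004],[0,0,0],0],[[0.006,0,0],[0,0,0],0],[[0.004,0,0],[0,0,0],0],[[0.002,0,0],[0,0,0],0]])

```text
time_s: 29.85
position: [0.5274, -0.0184, 0.0735]
tool_rot: [[0.972, 0.0, -0.234], [0.234, -0.0, 0.972], [0.0, -1.0, -0.0]]
ft_force: [0.7, 0.3, 0.4]
grip_width: 0.0003
```

Call:
carry_out(plan=[[[0.002,0,0],[0,0,0],0],[[0.002,0,0],[0,0,0],0]])

```text
time_s: 30.1
position: [0.531, -0.0175, 0.0735]
tool_rot: [[0.972, -0.0, -0.234], [0.234, 0.0, 0.972], [-0.0, -1.0, 0.0]]
ft_force: [-0.7, -0.6, 0.5]
grip_width: -0.0
```

Call:
carry_out(plan=[[[0.002,0,0],[0,0,0],0],[[0.002,0,0],[0,0,0],0]])

```text
time_s: 30.35
position: [0.5345, -0.0166, 0.0734]
tool_rot: [[0.972, -0.001, -0.233], [0.233, -0.0, 0.972], [-0.001, -1.0, 0.0]]
ft_force: [-2.3, -0.3, 0.7]
grip_width: -0.0001
```

Call:
carry_out(plan=[[[0.002,0,0],[0,0,0],0],[[0.002,0,0],[0,0,0],0]])

```text
time_s: 30.6
position: [0.5385, -0.0157, 0.0735]
tool_rot: [[0.972, -0.001, -0.233], [0.233, -0.0, 0.972], [-0.001, -1.0, 0.0]]
ft_force: [-1.5, -1.4, 1.5]
grip_width: -0.0002
```

Call:
carry_out(plan=[[[0.002,0,0],[0,0,0],0],[[0.002,0,0],[0,0,0],0],[[0.002,0,0],[0,0,0],0],[[0.002,0,0],[0,0,0],0]])

```text
time_s: 31.1
position: [0.5466, -0.0138, 0.0735]
tool_rot: [[0.972, -0.0, -0.233], [0.233, -0.0, 0.972], [-0.0, -1.0, -0.0]]
ft_force: [-2.7, -0.8, 0.9]
grip_width: 0.0
```

Call:
carry_out(plan=[[[0.002,0,0],[0,0,0],0],[[0.002,0,0],[0,0,0],0],[[0.002,0,0],[0,0,0],0]])

```text
time_s: 31.48
position: [0.5524, -0.0124, 0.0735]
tool_rot: [[0.972, -0.0, -0.233], [0.233, -0.0, 0.972], [-0.0, -1.0, -0.0]]
ft_force: [-3.0, -1.7, -0.4]
grip_width: -0.0005
```

Call:
carry_out(plan=[[[0.0015,0,0],[0,0,0],0],[[0.0015,0,0],[0,0,0],0]])

```text
time_s: 31.72
position: [0.5553, -0.0117, 0.0735]
tool_rot: [[0.972, -0.0, -0.233], [0.233, 0.0, 0.972], [-0.0, -1.0, 0.0]]
ft_force: [-2.5, -0.7, -0.6]
grip_width: 0.0002
```

Run:
```python
from h import *
s=env.observe();print(s["position"],s["ft_force"])
p=env.get_image("wrist"); c=cam(p,s); save(p,"w18.png")
```

```text
[ 0.55530012 -0.01168792  0.07350107] [-2.52457372 -0.67674086 -0.57248518]
```

View pics/w18.png

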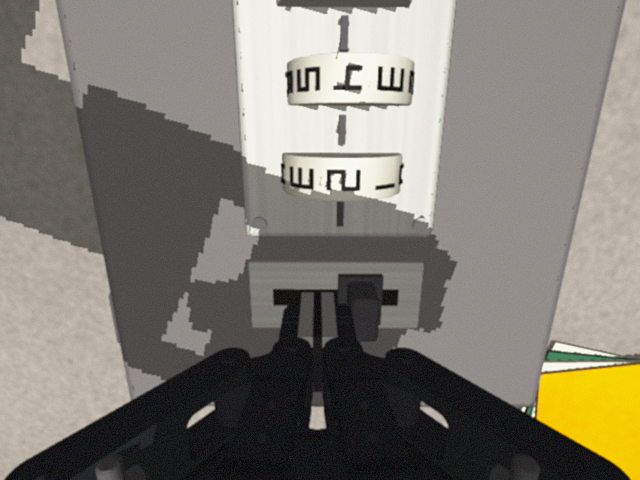

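Call:
carry_out(plan=[[[0.001,0,0],[0,0,0],0],[[0.001,0,0],[0,0,0],0]])

```text
time_s: 32.02
position: [0.5571, -0.0112, 0.0735]
tool_rot: [[0.972, -0.0, -0.234], [0.234, -0.0, 0.972], [-0.0, -1.0, 0.0]]
ft_force: [-4.2, -3.3, -0.3]
grip_width: 0.0001
```

Call:
carry_out(plan=[[[0.001,0,0],[0,0,0],0],[[0,0,0],[0,0,0],0]])

```text
time_s: 32.28
position: [0.5571, -0.0112, 0.0734]
tool_rot: [[0.972, -0.003, -0.234], [0.234, -0.0, 0.972], [-0.003, -1.0, 0.0]]
ft_force: [-6.0, -2.7, 1.8]
grip_width: 0.0003
```

Call:
carry_out(plan=[[[0.001,0,0],[0,0,0],0],[[0,0,0],[0,0,0],0]])

```text
time_s: 32.52
position: [0.5572, -0.0111, 0.0733]
tool_rot: [[0.972, -0.005, -0.234], [0.234, -0.001, 0.972], [-0.005, -1.0, 0.0]]
ft_force: [-10.0, -4.2, 5.0]
grip_width: -0.0003
```

Call:
carry_out(plan=[[[0.001,0,0],[0,0,0],0],[[0,0,0],[0,0,0],0]])

```text
time_s: 32.78
position: [0.5574, -0.0111, 0.0733]
tool_rot: [[0.972, -0.007, -0.234], [0.234, -0.001, 0.972], [-0.007, -1.0, 0.001]]
ft_force: [-14.4, -5.9, 6.3]
grip_width: 0.0004
```

The catch is at its stop: the force climbs while the position holds at 0.557. I'll back off the way I came, rise and check.

Call:
carry_out(plan=[[[-0.004,0,0],[0,0,0],0],[[-0.012,0,0],[0,0,0],0],[[-0.02,0,0],[0,0,0],0],[[0,-0.02,0],[0,0,0],0],[[0,-0.03,0],[0,0,0],0],[[0.015,-0.045,0.03],[0,0,0],0],[[0.015,-0.04,0.04],[0,0,0],0],[[0,0,0],[0,0,0],0]])

```text
time_s: 33.78
position: [0.539, 0.0582, 0.2117]
tool_rot: [[0.972, 0.007, -0.237], [0.237, -0.0, 0.972], [0.007, -1.0, -0.002]]
ft_force: [-0.1, -0.5, -1.0]
grip_width: 0.0
```

Call:
carry_out(plan=[[[0,0,0],[0,0,0],0],[[0,0,0],[0,0,0],0]])

```text
time_s: 34.02
position: [0.5374, 0.0554, 0.2074]
tool_rot: [[0.973, -0.002, -0.232], [0.232, 0.0, 0.973], [-0.002, -1.0, 0.001]]
ft_force: [0.0, -0.1, -0.4]
grip_width: -0.0002
```

Run:
```python
from h import *
s=env.observe();print(s["position"],s["ft_force"])
p=env.get_image("wrist"); c=cam(p,s); save(p,"w19.png",(120,360,200,440),2.5)
for x in (.0065,.0125,.0185):
    print(x,[(round((a[1]-200)*2.5),round((a[0]-120)*2.5)) for a in [proj(c,frompose(.543,.0787,13.4,[x,y,.1065])[0]) for y in(-.08,-.1)]])
p=env.get_image("side"); save(p,"s19.png")
```

```text
[0.53742212 0.05538956 0.20742174] [ 0.01145353 -0.08974134 -0.35470441]
0.0065 [(348, 450), (347, 504)]
0.0125 [(367, 450), (365, 504)]
0.0185 [(385, 450), (383, 504)]
```

View pics/w19.png

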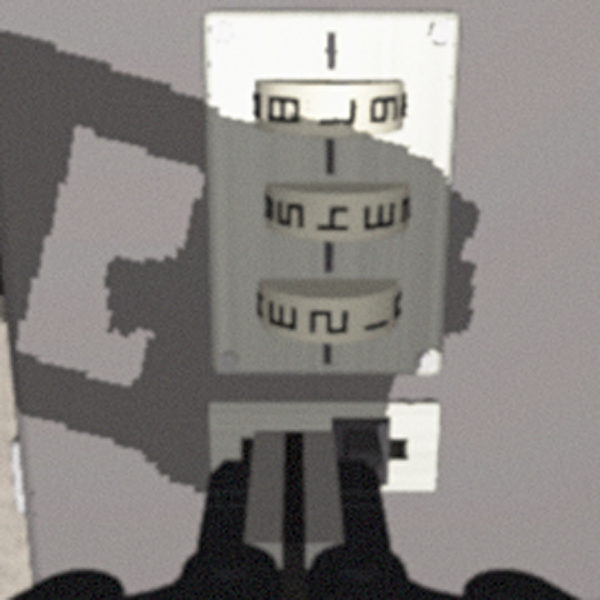

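View pics/s19.png

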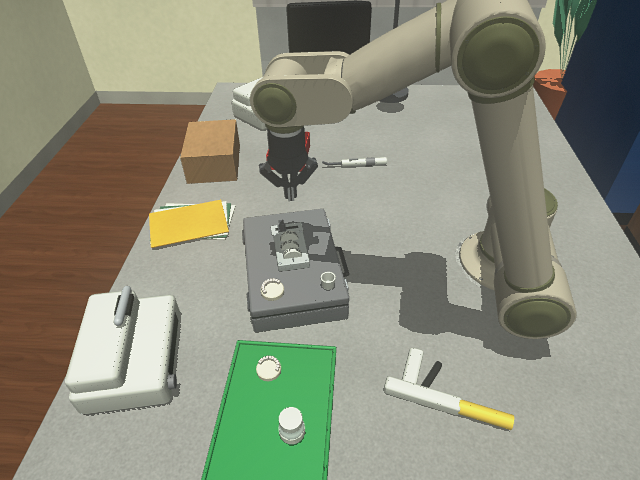

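Wheels read 7-4-2 on the ridge line (cols 338, 332 and 328 against about 330). The catch's front edge is at col 388; 385 was predicted for fully open. Nothing is touched and the bystanders are in place.

```bash
python3 -c "
from rig import env
print(env.close_job())"
```

```text
the job is handed in; nothing more can be done
None
```

I set the wheels to 7-4-2, slid the catch to its far stop and handed the job in at about 34 s of the 67 s allowed. The hand-in reports no verdict, so the result rests on my own last checks.

- **Wheels:** In the last wrist picture, 7, 4 and 2 stand on the index line. By image estimate the left wheel is about 0.04 rad past 7. The middle is about 0.03 rad past 4 and had not visibly moved, and the right is about 0.02 rad short of 2. The tolerance is 0.16 rad. I rolled the left wheel in three strokes away from the robot and the right in three towards it. The highest force I read on a wheel was about 12 N (limit 15 N).
- **Catch:** It slid against about 3 N until the force climbed with no further movement; I stopped at about 17 N (limit 20 N). The picture puts its front edge about 1 mm from the predicted fully open position.
- **Everything else:** The robot was clear of everything, with the wrist force near zero. In the last side picture the bystanders look unmoved.

**Disagreement found:** the closed fingertips first touched the left wheel with the reported tool point about 21 mm below the wheel's top. The tips therefore sit about 20 mm higher than the stated tool point, so I found every contact height by touch.

Forces were only read at the end of each move, so a brief higher peak in between would not have shown.

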